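Pack, stack and book in the tea totes

ROBOT

A 6-joint arm with a two-finger parallel gripper is mounted at the origin on the work surface. World frame = base frame: x ahead of the robot, y to its left, z up, the work surface at z = 0. Lengths are in m, angles in rad, forces in N, time in s.
With the tool pointing down it reaches from about 0.15 to 0.775 m from the base axis. Payload 6.1 kg.
Tool frame: the origin (TCP) lies midway between the tips of the shut fingers; the grasp point (between the pads) lies 19 mm behind it; z points along the fingers, y is the direction in which the jaws open and shut (so a half turn about z gives the same grasp; the last joint's range is limited). The gripper opens to 85 mm and grips with 20 to 120 N. Pads are 22 mm wide; open, the fingers measure 114 mm over their backs; the gripper's body (76 mm by 85 mm) begins 54 mm behind the grasp point. The pads swing forward as they close: fully open they stand 13 mm farther back than shut.
Start: joints at [1.15, 0.126, -0.04, 1.405, 0, 1.571], TCP at [0.214, 0.479, 0.231] pointing down, gripper open.
Joint ranges: [-2.72, 2.72], [-0.95, 1.95], [-1.27, 1.35], [-1.78, 2.02], [-1.46, 1.47], [-3.14, 3.14]. Speed limits (rad/s): [2.39, 2.39, 3.01, 3.14, 3.14, 3.14].

INTERFACE

Orientations are given as a rotation vector (axis times angle).
In Python, from workcell import manip gives the robot as it stands.
- The arm moves only by the tool apply_moves, never from a script. Its argument "series" is a list of rows, each a list of 3 entries, a list of its own where there are three numbers: the turn, a rotation vector about the tool's x, y, z in units of pi rad (1.0 is pi rad), then the shift along the tool's x, y, z in units of 0.4 m (1.0 is 0.4 m), then the closure, from -1 (fully open) to 1 (shut). In form: [[[wx, wy, wz], [x, y, z], grip], ...]. A call has 1 to 10 rows; each row is the pose to reach, as a shift and turn from the pose commanded when the call began, along the tool's axes at that moment, turning the shorter way round; what a row does not reach only later rows make up. A row lasts 1/8 s, in which the tool goes at most 62.5 mm and 10.7 degrees, less where a joint would pass 70% of its speed; a pose out of reach is approached as far as the arm can. A call with a number of a shift or a turn outside -1 to 1 is refused whole. A call with a gripper value outside its range is refused whole. The fingers move at their own pace and stop on an object; the grip force is fixed at half the most. Time passes only in rows, so rows that repeat a pose let the fingers close. It gives the time, the measured TCP pose, the force and the opening at its end, in the units of the state.
- manip.get_state(): the state, without advancing time (a new reading comes with each control period).
- manip.camera(name): name is "scene" or "side" or "wrist"; returns a dict with "color" (480x640x3 uint8, red, green, blue), "depth" (480x640 float32, m along the optical axis (not along the pixel's ray), 0 where there is no reading), "fx", "fy", "cx", "cy" (pixels), "pose" (4x4, takes a point from camera to world coordinates); the wrist camera has in their place "tool_from_camera" (4x4, takes a point from camera to tool coordinates, whose origin is the TCP and whose axes are the flange's). Camera axes: x right, y up, looking along -z (the intrinsics and any distortion apply to the point x, -y, -z); pixel columns grow to the right and rows downward; lengths in m; the calibration is good to about 2 mm. A picture is of the moment at which its call begins: read the wrist's pose just before it.
- manip.sign_off(): hands the job in, once; it reports no verdict.
The state is a dict: "time": time; "joints": joint angles; "qd": joint speeds; "tau": joint torques, N m; "eef_pos": TCP position; "tcp_rot": TCP orientation; "contact_force": force on the tool from outside, world axes, zero at the start; "wrist_torque": the same for the moment, N m; "finger_gap": finger opening in m.
Only numpy, scipy, OpenCV 4.12 (cv2) and the standard library are available. Lean on these libraries where they do the work, as an engineer would, in place of code of your own. Each camera call takes 0.05 s, during which the arm holds its last target. There are 200 camera calls.

TASK

Put every tea carton flat inside a tote, no more than one to a tote (the tote fixed on the yellow tray may take one too), and stack all the loose totes in one column on the tote on the tray, in any order, each turned so that its feet sit on the rim of the one below and it stacks fully seated instead of nesting. When the stack is complete, take the scanner, aim its beam at the middle of the bar label, roughly square to it and about 10 cm away, hold it steady there for a good second, then lay it back flat in the middle of the bamboo spoon rest. Do not disturb the sugar jar or the mug.

Things in the scene. Friction and masses are not known exactly. Their poses are not given: they have to be found in the camera images.
- base: fixed yellow tray, 210 (x) x 120 (y) x 10 high, with the bottom tote fixed in its middle, the same shape and the same way round (+x end has the single foot) as the loose totes, its underside 10 mm above this origin. Origin: centre of the tray's underside, on the counter. The bottom tote's floor is 14 mm above the origin, its rim 70 mm
- tote1: loose open white plastic stack-nest tote (may be absent), 150 long (x) x 60 wide (y) x 60 high, 0.15 kg, upright on the counter. Origin: centre of its underside. From 30 mm up it is 60 wide outside, side walls 3 thick; below, stepped in to 123 x 47 outside, 117 x 41 inside, floor 4 thick. At the +x end one middle foot 20 wide under a middle slot in the rim; at the -x end two side feet and a middle rim tongue
- tote1_nose (a point): point on the underside of tote1, 60 mm from its centre towards the +x end (the one with the single middle foot)
- tote2: like tote1, and may be absent. How totes fit: the feet stick out as far as the rim, undersides 6 mm above the origin. Set on another the same way round, the feet pass the slots and it nests, only 30 mm higher than the one below. Turned half round, the feet rest on the rim and it stacks: 54 mm higher, its bottom 6 mm inside the rim with about 3.5 mm play all round
- tote2_nose (a point): point on the underside of tote2, 60 mm from its centre towards the +x end (the one with the single middle foot)
- tote3: like tote1, and may be absent
- tote3_nose (a point): point on the underside of tote3, 60 mm from its centre towards the +x end (the one with the single middle foot)
- carton1: tea carton (may be absent), plain cardboard box 62 long (x) x 34 wide (y) x 38 high, 0.08 kg. Origin: centre of its underside. Starts flat on the counter. Fits lying flat on a tote's floor lengthwise, only one to a tote; held by its ends (62 mm) there is room for fingers in the tote
- carton2: like carton1, may be absent
- carton3: like carton1, may be absent
- scanner: black hand scanner lying flat on the spoon rest, 0.2 kg: handle 34 wide (y) x 36 high, from 85 mm behind (-x) to 38 mm ahead of the origin, then a grey head 46 wide x 40 high out to 78 mm ahead. Origin: centre of the handle's underside, near the centre of mass; z up, x towards the head. Grip the handle across its width at the origin
- scanner_beam (a point): scanner window, at x 78, z 20 mm in the scanner's frame. Its x axis is the beam, which leaves forwards and 45 degrees downwards when the scanner is level; its y axis is the scanner's y
- rest: fixed bamboo spoon rest, flat board 190 (x) x 90 (y) x 8 high with a rounded end that reaches 45 mm farther at +x. Origin: centre of the board's underside. At the start the scanner lies along it, head to +x
- stand: fixed steel label stand, 95 wide (y), about 95 high; its plate (65 x 90) leans back 45 degrees and carries a white bar label 45 x 70 that faces -x and up. Origin: centre of the underside, on the counter, below the label's centre
- label (a point): centre of the bar label, 70 mm above the counter. Its z axis stands out of the label square to it, towards -x of the stand and up at 45 degrees
- jar: bystander: glass sugar jar with a clip latch, 90 across, 120 high. Origin: centre of the underside
- mug: bystander: green mug, 84 across, 90 high. Origin: centre of the underside
There are look-alikes about, which are no part of the job. What is shaped like the carton3 but blue or green is not meant.

How it is judged:
By the outcome, as a careful person would: the job done as asked, in the order asked, and still so for the second after the job is handed in, with the robot touching nothing.
Of tote1, tote2, tote3 only 2 to 3 are there at a start; the rules pass over those that are not, and their reading is None.
Of carton1, carton2, carton3 only 2 to 3 are there at a start; the rules pass over those that are not, and their reading is None.
At some moment in a run one of carton1, carton2, carton3, scanner may be knocked a few centimetres aside while the robot is not near it.
It also fails if it takes over 210 s, if anything falls off the work surface, if the arm or the gripper's body presses on something with over 40 N, if the wrist force passes 120 N, or if a joint passes its speed limit or range.

## Working session

There is one attempt and no reset: what is moved stays moved. The work goes in short steps, Python scripts to look and compute and a tool call to move; the robot and the scene stay as the last step left them, time stands still between calls to the robot, and variables do not carry over. Pictures are saved under pics/ and viewed, about 12 in all and at most 16, crops included, and the job is handed in when it is done.

Besides the shell and the picture viewer there is one more tool, called after "Request:" by a JSON object that holds its "name" and its "arguments". apply_moves: Moves the arm, as the interface text tells. Its arguments: {"type":"object","properties":{"series":{"type":"array"}},"required":["series"]}

```bash
mkdir -p pics; ls; cat > h.py <<'E'
import numpy as np, cv2
from workcell import manip
from scipy.spatial.transform import Rotation as R
def snap(n,f=None):
    s=manip.get_state(); c=manip.camera(n); c['st']=s
    if n=='wrist':
        T=np.eye(4);T[:3,:3]=R.from_rotvec(s['tcp_rot']).as_matrix();T[:3,3]=s['eef_pos']
        c['pose']=T@c['tool_from_camera']
    if f: cv2.imwrite('pics/'+f,cv2.cvtColor(c['color'],cv2.COLOR_RGB2BGR))
    return c
def cloud(c):
    d=c['depth'];v,u=np.mgrid[:480,:640]
    P=np.stack([(u-c['cx'])/c['fx']*d,-(v-c['cy'])/c['fy']*d,-d,np.ones_like(d)],-1)
    W=(P@c['pose'].T)[...,:3]; W[d==0]=np.nan; return W
E
python3 - <<'E'
from h import *
for n in('scene','side','wrist'):
    c=snap(n,n+'0.png');np.save('pics/'+n+'.npy',cloud(c)); print(n,c['fx'],c['fy'],c['cx'],[k for k in c]);print(c['pose'].round(3))
print(manip.get_state())
E
```

```text
pics
scene 569.2037890355498 569.2037890355498 330.02270847509567 ['color', 'depth', 'fx', 'fy', 'cx', 'cy', 'pose', 'st']
[[ 0.874 -0.261  0.41   1.05 ]
 [ 0.486  0.475 -0.733 -0.897]
 [-0.003  0.84   0.542  0.751]
 [ 0.     0.     0.     1.   ]]
side 488.0313476096588 488.0313476096588 317.0710972070345 ['color', 'depth', 'fx', 'fy', 'cx', 'cy', 'pose', 'st']
[[ 0.733  0.373 -0.57  -0.112]
 [-0.681  0.391 -0.619 -0.682]
 [-0.008  0.841  0.54   0.663]
 [ 0.     0.     0.     1.   ]]
wrist 358.99790224410924 358.99790224410924 316.7282861311538 ['color', 'depth', 'fx', 'fy', 'cx', 'cy', 'tool_from_camera', 'st', 'pose']
[[ 0.41  -0.875 -0.257  0.149]
 [ 0.912  0.393  0.118  0.51 ]
 [-0.002 -0.283  0.959  0.373]
 [ 0.     0.     0.     1.   ]]
{'time': 0.15, 'joints': array([ 1.14999580e+00,  1.26264501e-01, -4.03327126e-02,  1.40540568e+00,
        2.55348260e-06,  1.57081314e+00]), 'qd': array([ 6.70651246e-04, -2.98035930e-06,  2.00792778e-03,  5.12010949e-04,
       -2.51457791e-04, -2.14647366e-04]), 'tau': array([-7.10798868e-04, -4.36273670e+01,  3.53150260e+01,  1.34252201e-02,
        3.72398415e-05, -5.94535280e-06]), 'eef_pos': array([0.2143348 , 0.47892691, 0.23071509]), 'tcp_rot': array([-6.56098445e-01, -3.07205744e+00,  1.85248927e-03]), 'contact_force': array([-0.11765531,  0.87946197,  0.16102171]), 'wrist_torque': array([-0.0357871 , -0.01571889, -0.01652293]), 'finger_gap': 0.08522640982422175}
```

View pics/scene0.png

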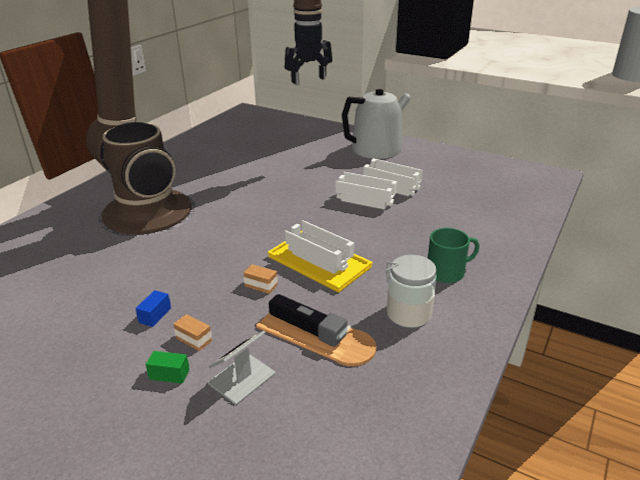

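View pics/side0.png

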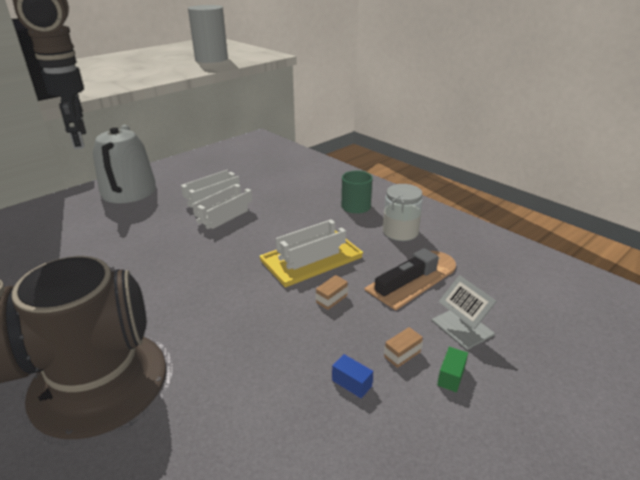

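The scene view shows two cartons (260,278 and 192,332), two loose totes (365,190 and 395,175), the tray tote (320,250), the scanner on its rest (305,315) and the label stand (240,365). The side view agrees. Next I'll measure them.

```bash
cat > m.py <<'E'
from h import *
def comps(c,W,mask,name,zr=(0.003,0.3),amin=60):
    m=(mask&(W[...,2]>zr[0])&(W[...,2]<zr[1])&(np.hypot(W[...,0],W[...,1])>0.18)&(np.hypot(W[...,0],W[...,1])<1)).astype(np.uint8)
    n,l,s,ce=cv2.connectedComponentsWithStats(m)
    for i in range(1,n):
        if s[i,4]<amin: continue
        P=W[l==i]; top=np.nanpercentile(P[:,2],97)
        T=P[P[:,2]>top-0.008] 
        r=cv2.minAreaRect((T[:,:2]*1000).astype(np.float32))
        print(name,'px',ce[i].round(),'n',s[i,4],'ztop %.3f'%top,'ctr',np.round(r[0],1),'sz',np.round(r[1],1),'ang %.1f'%r[2])
def masks(c):
    h=cv2.cvtColor(c['color'],cv2.COLOR_RGB2HSV).astype(int);H,S,V=h[...,0],h[...,1],h[...,2]
    return dict(orange=(H<18)&(S>110)&(V>80),yellow=(H>=20)&(H<32)&(S>150),white=(S<40)&(V>150),black=(V<45),green=(H>45)&(H<85)&(S>80),blue=(H>105)&(H<130)&(S>120))
E
python3 - <<'E'
from m import *
for n in('scene','side','wrist'):
    c=snap(n);W=cloud(c);print(n)
    for k,m in masks(c).items(): comps(c,W,m,k)
E
```

```text
scene
orange px [260. 274.] n 400 ztop 0.041 ctr [ 446.3 -120.6] sz [62.5 37.9] ang 6.1
orange px [261. 288.] n 74 ztop 0.010 ctr [ 452.8 -132.9] sz [66.5 32.5] ang 33.1
orange px [324. 341.] n 2277 ztop 0.011 ctr [ 630.7 -196.2] sz [235.5  92. ] ang 1.1
orange px [192. 327.] n 541 ztop 0.041 ctr [ 429.8 -320.1] sz [34.4 64.5] ang 85.2
orange px [195. 343.] n 69 ztop 0.009 ctr [ 434.8 -332.9] sz [68.  29.7] ang 23.6
yellow px [322. 268.] n 1694 ztop 0.018 ctr [511.3  14.3] sz [123.1 216.4] ang 80.3
white px [371.  53.] n 416 ztop 0.297 ctr [224.6 885.6] sz [  7.2 175.4] ang 0.1
white px [382.  98.] n 308 ztop 0.180 ctr [363.5 641.4] sz [93.5 84.8] ang 25.6
white px [378. 183.] n 2749 ztop 0.061 ctr [490.7 373.9] sz [184.6 181.7] ang 88.4
white px [320. 246.] n 2057 ztop 0.071 ctr [511.6  16.2] sz [ 67.4 153.9] ang 78.6
white px [413. 267.] n 895 ztop 0.119 ctr [758.9 -50.6] sz [84.  84.1] ang 69.0
white px [415. 304.] n 1329 ztop 0.100 ctr [764.2 -75.8] sz [85.1 41.4] ang 13.8
white px [261. 283.] n 164 ztop 0.026 ctr [ 452.3 -131.6] sz [70.9 32.7] ang 30.4
white px [194. 338.] n 182
[... 2050 characters left out ...]
n 938 ztop 0.017 ctr [424.8  63.4] sz [65.8 33.9] ang 71.0
white px [614. 329.] n 5250 ztop 0.179 ctr [349.9 624.5] sz [40.5 98.7] ang 80.2
white px [388. 400.] n 165 ztop 0.060 ctr [443.4 460.5] sz [ 5.7 23.5] ang 88.7
white px [359. 390.] n 381 ztop 0.036 ctr [438.9 433.3] sz [29.8 18.4] ang 85.6
white px [277. 393.] n 186 ztop 0.035 ctr [401.4 343.3] sz [15.9  8.4] ang 61.2
black px [504. 290.] n 4626 ztop 0.182 ctr [304.4 589.9] sz [54.2 17.2] ang 53.8
black px [121. 377.] n 9913 ztop 0.300 ctr [191.3 431.7] sz [40.7 27.5] ang 67.7
black px [514. 378.] n 9877 ztop 0.300 ctr [234.6 529.1] sz [40.8 26.9] ang 62.8
black px [469. 315.] n 145 ztop 0.264 ctr [230.4 532.5] sz [3.4 1.3] ang 60.2
```

View pics/wrist0.png

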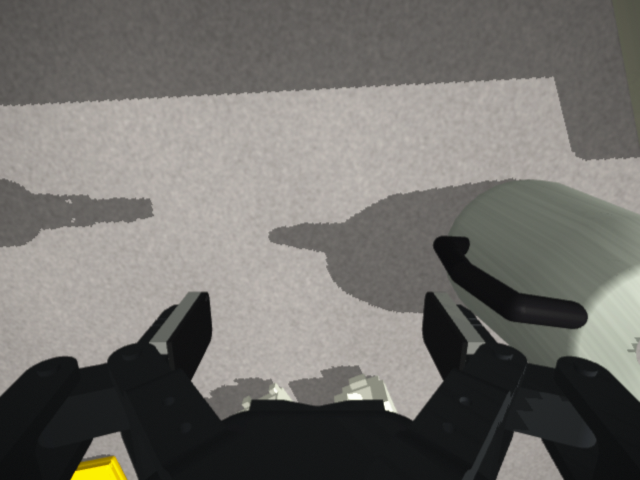

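The wrist view mostly shows the counter. The totes are just past the bottom edge (about 270 to 380, 395) and the kettle is at the right. I'll write a helper that works out relative moves, then look at the totes from above.

```bash
cat > mv.py <<'E'
from h import *
import sys
def down(a):  # jaw (tool y) along world angle a deg, z down
    a=np.radians(a);y=np.array([np.cos(a),np.sin(a),0]);z=np.array([0,0,-1.]);return R.from_matrix(np.stack([np.cross(y,z),y,z],1))
def rel(*targets):
    """targets: (pos mm, jawdeg or Rotation); printed relative to present pose"""
    s=manip.get_state();R0=R.from_rotvec(s['tcp_rot']);y=R0.as_matrix()[:,1]
    print('t %.2f'%s['time'],'at',(s['eef_pos']*1000).round(1),'jaw %.1f'%np.degrees(np.arctan2(y[1],y[0])),'gap %.1f'%(s['finger_gap']*1000),'F',s['contact_force'].round(1),'j',s['joints'].round(2))
    for p,a in targets:
        Rt=a if isinstance(a,R) else down(a)
        w=(R0.inv()*Rt).as_rotvec()/np.pi; d=R0.inv().apply(np.array(p)/1000-s['eef_pos'])/0.4
        print(p,'turn',w.round(4),'shift',d.round(4))
E
python3 - <<'E'
from mv import *
rel([],)if 0 else rel(([560,370,330],65),([560,370,330],90))
s=manip.get_state();print(R.from_rotvec(s['tcp_rot']).as_matrix().round(3))
W=np.load('pics/scene.npy')
m=(W[...,2]>.052)&(W[...,2]<.066)&(abs(W[...,0]-.49)<.12)&(abs(W[...,1]-.374)<.12)
P=W[m][:,:2]*1000
import cv2
im=np.zeros((250,250),np.uint8)
for x,y in P: im[int(y-250)%250,int(x-370)%250]=255
im=cv2.dilate(im,np.ones((3,3)))
cv2.imwrite('pics/bev.png',cv2.resize(im[::-1],(500,500)))
E
```

```text
t 0.30 at [214.4 479.1 231. ] jaw 65.9 gap 85.1 F [-0.   0.8  0. ] j [ 1.15  0.13 -0.04  1.41 -0.    1.57]
[560, 370, 330] turn [-0.0002  0.      0.0049] shift [-0.9     0.1039 -0.2475]
[560, 370, 330] turn [-0.0002 -0.     -0.1339] shift [-0.9     0.1039 -0.2475]
[[-0.913  0.409 -0.   ]
 [ 0.409  0.913 -0.   ]
 [-0.    -0.001 -1.   ]]
```

Request:
{"name": "apply_moves", "arguments": {"series": [[[0,0,0],[-0.9,0.1,-0.25],-1],[[0,0,0],[-0.9,0.1,-0.25],-1],[[0,0,0],[-0.9,0.1,-0.25],-1],[[0,0,0],[-0.9,0.1,-0.25],-1],[[0,0,0],[-0.9,0.1,-0.25],-1],[[0,0,0],[-0.9,0.1,-0.25],-1],[[0,0,0],[-0.9,0.1,-0.25],-1],[[0,0,0],[-0.9,0.1,-0.25],-1],[[0,0,0],[-0.9,0.1,-0.25],-1]]}}

```text
time: 1.42
eef_pos: [0.5581, 0.3691, 0.3315]
tcp_rot: [-0.654, -3.072, 0.0]
contact_force: [-0.8, 0.3, 0.7]
finger_gap: 0.0853
```

```bash
python3 - <<'E'
from mv import *
rel()
c=snap('wrist','w1.png');W=cloud(c)
S=cv2.cvtColor(c['color'],cv2.COLOR_RGB2HSV)[...,1]
m=(W[...,2]>.05)&(W[...,2]<.068)&(S<60)&(abs(W[...,0]-.49)<.15)&(abs(W[...,1]-.374)<.15)
n,l,s,ce=cv2.connectedComponentsWithStats(m.astype(np.uint8))
for i in range(1,n):
    if s[i,4]<60: continue
    P=W[l==i];r=cv2.minAreaRect((P[:,:2]*1000).astype(np.float32))
    print(ce[i].round(),s[i,4],'z',np.median(P[:,2]).round(4),np.round(r[0],1),np.round(r[1],1),round(r[2],1))
E
```

```text
t 1.43 at [558.1 369.1 331.5] jaw 66.0 gap 85.3 F [-0.8  0.3  0.7] j [0.58 0.47 0.64 1.75 0.   1.  ]
[365. 100.] 707 z 0.059 [507.3 455.1] [ 16.1 149.9] 89.5
[276. 133.] 604 z 0.0592 [474.6 348.7] [149.7  16. ] 6.0
[319. 115.] 527 z 0.0592 [506.2 410.1] [ 15.9 149.5] 88.6
[216.  83.] 236 z 0.0592 [407.5 318.3] [10.7 20.3] 6.6
[235. 157.] 721 z 0.0589 [479.8 303.8] [149.9  16.2] 7.0
[370. 183.] 179 z 0.0591 [576.9 430.4] [20.  10.5] 88.2
```

View pics/w1.png

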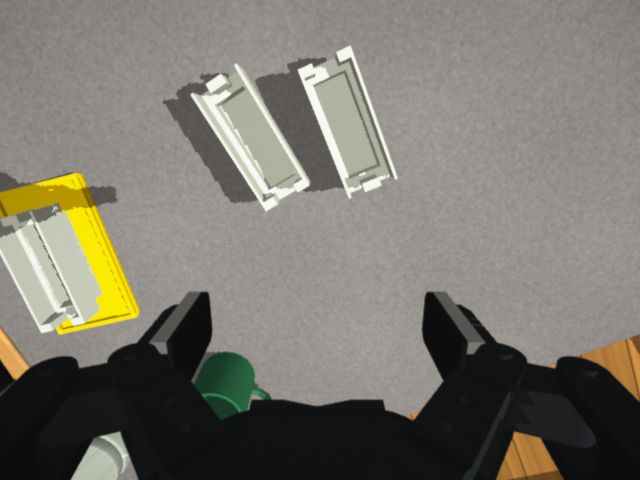

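The wrist view shows two loose totes. Tote A is around px (345,120) with its tongue at (370,183), so its nose points to world −x. Tote B is around (255,145) with its tongue at (216,83), so its nose points to world +x. The tray tote is at the left edge. Next I'll look over the base and carton 1.

```bash
python3 - <<'E'
from mv import *
rel(([480,-100,330],0))
E
```

```text
t 1.48 at [558.  369.1 331.7] jaw 66.0 gap 85.6 F [ 1.2 -0.4  0.2] j [0.58 0.47 0.64 1.75 0.   1.  ]
[480, -100, 330] turn [ 0.     -0.      0.3665] shift [-0.2993 -1.1506  0.0042]
```

Request:
{"name": "apply_moves", "arguments": {"series": [[[0,0,0.18],[-0.26,-1,0],-1],[[0,0,0.3665],[-0.26,-1,0],-1],[[0,0,0.3665],[-0.26,-1,0],-1],[[0,0,0.3665],[-0.26,-1,0],-1],[[0,0,0.3665],[-0.26,-1,0],-1],[[0,0,0.3665],[-0.26,-1,0],-1],[[0,0,0.3665],[-0.26,-1,0],-1],[[0,0,0.3665],[-0.26,-1,0],-1],[[0,0,0.3665],[-0.26,-1,0],-1]]}}

```text
time: 2.6
eef_pos: [0.4904, -0.0381, 0.3316]
tcp_rot: [2.222, 2.221, 0.001]
contact_force: [-0.1, -0.0, 0.8]
finger_gap: 0.0851
```

```bash
cat > tops.py <<'E'
from mv import *
def tops(c,zr,x0,rad=150,sat=60,amin=40):
    W=cloud(c)*1000;S=cv2.cvtColor(c['color'],cv2.COLOR_RGB2HSV)[...,1]
    m=(W[...,2]>zr[0])&(W[...,2]<zr[1])&(S<sat)&(np.hypot(W[...,0]-x0[0],W[...,1]-x0[1])<rad)
    n,l,s,ce=cv2.connectedComponentsWithStats(m.astype(np.uint8))
    for i in range(1,n):
        if s[i,4]<amin: continue
        P=W[l==i];r=cv2.minAreaRect(P[:,:2].astype(np.float32))
        print(ce[i].round(),s[i,4],'z',np.median(P[:,2]).round(1),np.round(r[0],1),np.round(r[1],1),round(r[2],1))
E
python3 - <<'E'
from tops import *
rel(([445,-121,100],5),([445,-121,14],5))
c=snap('wrist','w2.png')
tops(c,(62,78),(511,15))
print('scene');tops(snap('scene'),(62,78),(511,15))
from m import *
for n in('scene','side'):
    c=snap(n);comps(c,cloud(c),masks(c)['orange'],n,zr=(.03,.3))
E
```

```text
t 2.60 at [490.4 -38.1 331.6] jaw -0.0 gap 85.1 F [-0.1 -0.   0.8] j [-0.08  0.08  0.13  1.62  0.    1.49]
[445, -121, 100] turn [ 0.0002 -0.0001 -0.0279] shift [-0.2075 -0.1139  0.5789]
[445, -121, 14] turn [ 0.0002 -0.0001 -0.0279] shift [-0.2075 -0.114   0.7939]
[356. 121.] 518 z 69.3 [516.4  40.8] [ 15.5 149.3] 77.9
[273. 130.] 181 z 69.2 [443.2  30.5] [19.8  9.7] 79.3
[343. 169.] 562 z 69.2 [508.3  -4.3] [ 15.9 149.2] 79.7
scene
[330. 234.] 237 z 68.0 [517.7  42.1] [ 20.  151.6] 75.5
[296. 227.] 51 z 68.5 [443.9  30.2] [25.3 11.7] 72.9
[314. 245.] 251 z 67.6 [508.   -5.2] [ 21.3 152.9] 79.1
scene px [260. 273.] n 362 ztop 0.041 ctr [ 446.4 -119.6] sz [64.9 36.7] ang 6.1
scene px [192. 326.] n 493 ztop 0.041 ctr [ 430.5 -320.8] sz [35.  65.2] ang 84.5
side px [331. 285.] n 200 ztop 0.041 ctr [ 442.1 -122.5] sz [56.9 32.5] ang 5.6
side px [411. 334.] n 76 ztop 0.041 ctr [ 447.7 -322.7] sz [30.5 16.9] ang 83.1
side px [395. 344.] n 80 ztop 0.041 ctr [ 410.3 -318.2] sz [26.3 22.6] ang 83.6
```

View pics/w2.png

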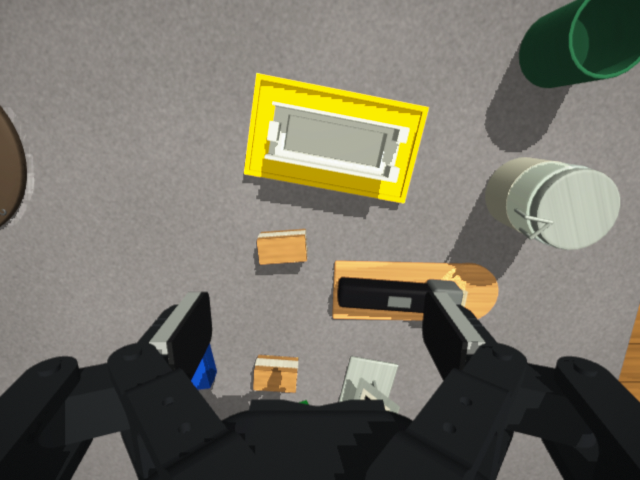

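The wrist view shows the base tote (330,145) with its tongue at the left (273,130), so its nose points to world +x at −10°. Carton 1 is at (282,250), the scanner is on its rest, and carton 2 is at (275,370). I'll pick carton 1 by its ends.

Request:
{"name": "apply_moves", "arguments": {"series": [[[0,0,-0.03],[-0.2075,-0.114,0.58],-1],[[0,0,-0.03],[-0.2075,-0.114,0.58],-1],[[0,0,-0.03],[-0.2075,-0.114,0.58],-1],[[0,0,-0.03],[-0.2075,-0.114,0.58],-1],[[0,0,-0.03],[-0.2075,-0.114,0.58],-1],[[0,0,-0.03],[-0.2075,-0.114,0.72],-1],[[0,0,-0.03],[-0.2075,-0.114,0.814],-1],[[0,0,-0.03],[-0.2075,-0.114,0.814],-1],[[0,0,-0.03],[-0.2075,-0.114,0.814],1],[[0,0,-0.03],[-0.2075,-0.114,0.814],1]]}}

```text
time: 4.05
eef_pos: [0.4479, -0.1222, 0.0088]
tcp_rot: [2.112, 2.319, 0.004]
contact_force: [0.2, 0.2, 7.1]
finger_gap: 0.0608
```

Request:
{"name": "apply_moves", "arguments": {"series": [[[0,0,0],[0,0,0],1],[[0,0,0],[0,0,0],1]]}}

```text
time: 4.3
eef_pos: [0.4479, -0.1222, 0.0088]
tcp_rot: [2.112, 2.319, 0.005]
contact_force: [0.5, 1.0, 5.7]
finger_gap: 0.0609
```

```bash
python3 - <<'E'
from mv import *
rel(([445,-121,130],6),([512.3,18.3,130],-10.2),([512.3,18.3,21],-10.2))
E
```

```text
t 4.30 at [ 447.9 -122.2    8.8] jaw 5.3 gap 60.9 F [0.5 1.  5.7] j [-0.27  0.11 -0.56  0.89  0.    1.21]
[445, -121, 130] turn [ 0.0017  0.0005 -0.0037] shift [ 0.0033 -0.0052 -0.3031]
[512.3, 18.3, 130] turn [0.0018 0.0002 0.0863] shift [ 0.3344  0.1947 -0.3025]
[512.3, 18.3, 21] turn [0.0018 0.0002 0.0863] shift [ 0.3348  0.1932 -0.03  ]
```

Request:
{"name": "apply_moves", "arguments": {"series": [[[0,0,0],[0,0,-0.15],1],[[0,0,0],[0,0,-0.303],1],[[0,0,0],[0,0,-0.303],1],[[0,0,0.0865],[0.334,0.194,-0.303],1],[[0,0,0.0865],[0.334,0.194,-0.303],1],[[0,0,0.0865],[0.334,0.194,-0.303],1],[[0,0,0.0865],[0.334,0.194,-0.303],1],[[0,0,0.0865],[0.334,0.194,-0.303],1],[[0,0,0.0865],[0.334,0.194,-0.303],1]]}}

```text
time: 5.42
eef_pos: [0.5096, 0.0174, 0.127]
tcp_rot: [2.412, 2.012, -0.0]
contact_force: [-0.4, -0.3, -1.8]
finger_gap: 0.061
```

```bash
python3 - <<'E'
from mv import *
rel(([512.3,18.3,24.5],-10.2))
c=snap('wrist','w3.png')
E
```

```text
t 5.42 at [509.6  17.4 127. ] jaw -10.3 gap 61.0 F [-0.4 -0.3 -1.8] j [ 0.03  0.12 -0.28  1.18 -0.    1.79]
[512.3, 18.3, 24.5] turn [-0.      0.0001 -0.0007] shift [0.0035 0.0062 0.2563]
```

View pics/w3.png

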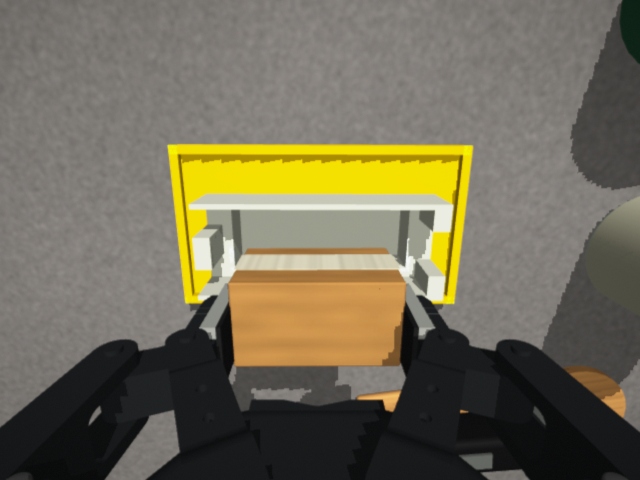

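The carton is held centred over the base tote, in line with it (carton face at 230–405, tote 190–455). I'll lower it and release.

Request:
{"name": "apply_moves", "arguments": {"series": [[[0,0,0],[0.0035,0.006,0.1],1],[[0,0,0],[0.0035,0.006,0.19],1],[[0,0,0],[0.0035,0.006,0.24],1],[[0,0,0],[0.0035,0.006,0.258],1],[[0,0,0],[0.0035,0.006,0.258],1],[[0,0,0],[0.0035,0.006,0.258],-0.8],[[0,0,0],[0.0035,0.006,0.258],-0.8],[[0,0,0],[0.0035,0.006,0.258],-0.8]]}}

```text
time: 6.48
eef_pos: [0.5123, 0.019, 0.0233]
tcp_rot: [-2.411, -2.013, 0.001]
contact_force: [0.0, -0.2, 0.6]
finger_gap: 0.0769
```

```bash
python3 - <<'E'
from mv import *
rel(([506.7,432.6,150],88.7),([512,18,200],-10.2))
E
```

```text
t 6.47 at [512.3  19.   23.3] jaw -10.3 gap 76.9 F [ 0.  -0.2  0.6] j [ 0.04  0.19 -0.43  0.95  0.    1.79]
[506.7, 432.6, 150] turn [-2.000e-04 -2.000e-04 -5.499e-01] shift [ 1.0148 -0.1985 -0.3168]
[512, 18, 200] turn [-0.0003  0.     -0.0004] shift [-0.0027 -0.0007 -0.4418]
```

Request:
{"name": "apply_moves", "arguments": {"series": [[[0,0,0],[0,0,-0.15],-0.8],[[0,0,0],[0,0,-0.32],-0.8],[[0,0,-0.06],[0.12,-0.02,-0.36],-1],[[0,0,-0.12],[0.27,-0.04,-0.36],-1],[[0,0,-0.18],[0.42,-0.07,-0.36],-1],[[0,0,-0.24],[0.57,-0.1,-0.36],-1],[[0,0,-0.3],[0.72,-0.13,-0.36],-1],[[0,0,-0.36],[0.87,-0.16,-0.36],-1],[[0,0,-0.42],[1,-0.2,-0.36],-1],[[0,0,-0.47],[1,-0.2,-0.36],-1]]}}

```text
time: 7.72
eef_pos: [0.5037, 0.431, 0.1656]
tcp_rot: [-0.411, -3.113, 0.002]
contact_force: [-0.2, -0.8, -0.4]
finger_gap: 0.0855
```

```bash
python3 - <<'E'
from tops import *
rel(([506.7,432.6,90],88.7),([506.7,432.6,28],88.7))
tops(snap('scene'),(50,68),(507,432),90)
c=snap('scene');W=cloud(c);import m
m.comps(c,W,m.masks(c)['orange'],'or',zr=(.03,.3),amin=40)
E
```

```text
t 7.72 at [503.7 431.  165.6] jaw 75.0 gap 85.5 F [-0.2 -0.8 -0.4] j [0.71 0.4  0.17 1.35 0.   0.97]
[506.7, 432.6, 90] turn [-0.0003 -0.0006 -0.0763] shift [-0.0064  0.006   0.1889]
[506.7, 432.6, 28] turn [-0.0003 -0.0006 -0.0763] shift [-0.0067  0.0062  0.3439]
[393. 170.] 463 z 56.4 [507.9 431.1] [ 72.2 152.7] 86.0
[381. 180.] 120 z 56.6 [504.1 355.9] [93.1 14.3] 1.3
or px [319. 241.] n 164 ztop 0.071 ctr [515.4   7.7] sz [13.5 62.2] ang 82.1
or px [192. 326.] n 499 ztop 0.041 ctr [ 430.3 -320.1] sz [36.  65.6] ang 85.0
```

Request:
{"name": "apply_moves", "arguments": {"series": [[[0,0,-0.0763],[-0.0067,0.006,0.1],-1],[[0,0,-0.0763],[-0.0067,0.006,0.19],-1],[[0,0,-0.0763],[-0.0067,0.006,0.27],-1],[[0,0,-0.0763],[-0.0067,0.006,0.344],-1],[[0,0,-0.0763],[-0.0067,0.006,0.344],-1],[[0,0,-0.0763],[-0.0067,0.006,0.344],1],[[0,0,-0.0763],[-0.0067,0.006,0.344],1],[[0,0,-0.0763],[-0.0067,0.006,0.344],1]]}}

```text
time: 8.82
eef_pos: [0.5095, 0.4295, 0.0324]
tcp_rot: [0.054, 3.138, 0.004]
contact_force: [-0.2, -0.1, 6.8]
finger_gap: 0.0593
```

```bash
python3 - <<'E'
from tops import *
from m import masks
rel(([506.7,432.6,150],88.7))
c=snap('scene','s1.png');W=cloud(c)*1000;mk=masks(c)['orange']&(np.hypot(W[...,0]-512,W[...,1]-18)<60)
print(np.percentile(W[mk][:,2],[5,25,50,75,95]).round(1))
im=cv2.imread('pics/s1.png')[140:300,240:460];cv2.imwrite('pics/s1c.png',cv2.resize(im,None,fx=3,fy=3,interpolation=2))
E
```

```text
t 8.82 at [509.5 429.5  32.4] jaw 88.0 gap 59.3 F [-0.2 -0.1  6.8] j [ 0.7   0.45 -0.05  1.07 -0.    0.73]
[506.7, 432.6, 150] turn [ 0.0007  0.0009 -0.0036] shift [ 0.0064  0.0082 -0.294 ]
[58.5 61.6 64.2 67.7 69.8]
```

View pics/s1c.png

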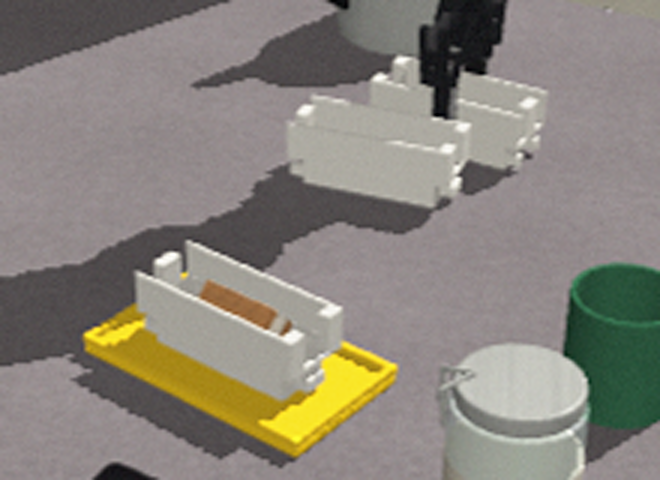

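Tote A is gripped. The base-tote carton shows at crop (245,305), higher than expected (58–70 mm against 52), so I'll check its tilt.

```bash
python3 - <<'E'
from tops import *
from m import masks
for n in('scene','side'):
    c=snap(n);W=cloud(c)*1000;mk=masks(c)['orange']&(np.hypot(W[...,0]-512,W[...,1]-18)<60)
    P=W[mk];print(n,len(P))
    if len(P)<20: continue
    a=np.radians(-10.2);e=np.array([[np.cos(a),np.sin(a)],[-np.sin(a),np.cos(a)]])
    L=(P[:,:2]-[512.3,18.3])@e.T
    for lo in range(-36,36,8):
        k=(L[:,0]>=lo)&(L[:,0]<lo+8)
        if k.any(): print(lo,k.sum(),'v',np.percentile(L[k,1],[0,50,100]).round(1),'z',np.percentile(P[k,2],[0,50,100]).round(1))
    k=np.abs(L[:,0])<20
    A=np.c_[L[k],np.ones(k.sum())];print(np.linalg.lstsq(A,P[k,2],rcond=None)[0])
E
```

```text
scene 168
-36 1 v [-10.7 -10.7 -10.7] z [59.1 59.1 59.1]
-28 18 v [-16.2  -9.2  -4.2] z [59.9 64.8 69.3]
-20 17 v [-16.   -9.8  -1.7] z [58.1 65.4 69.2]
-12 20 v [-16.2 -10.1  -0.8] z [59.2 63.9 73.1]
-4 20 v [-17.  -10.4  -4.7] z [61.  63.5 71.8]
4 19 v [-16.4  -9.9  -4.9] z [57.8 64.7 71.8]
12 21 v [-15.4 -11.   -4.9] z [58.9 63.  69.7]
20 17 v [-16.1 -10.7  -2.9] z [60.4 65.3 68.7]
28 35 v [-16.3  -8.5  18.7] z [40.4 62.8 69.8]
[-3.05113512e-04  5.08855890e-01  6.97666487e+01]
side 0
```

The carton top slopes about 27° across its width, so it is caught on the tote's inner step. I'll release tote A where it stands and look at the base from close up.

```bash
python3 - <<'E'
from mv import *
rel(([509.5,429.5,130],88),([525,-45,210],169.8),([525,-45,210],79.8))
E
```

```text
t 8.97 at [509.5 429.5  32.4] jaw 88.0 gap 58.7 F [ 0.6 -0.3  7.3] j [ 0.7   0.45 -0.05  1.07 -0.    0.73]
[509.5, 429.5, 130] turn [0.0007 0.0009 0.0003] shift [-0.0007  0.0006 -0.2441]
[525, -45, 210] turn [-1.000e-04  1.300e-03 -4.542e-01] shift [-0.0804 -1.1832 -0.4466]
[525, -45, 210] turn [0.0008 0.0009 0.0458] shift [-0.0804 -1.1832 -0.4466]
```

Request:
{"name": "apply_moves", "arguments": {"series": [[[0,0,0],[0,0,0],-1],[[0,0,0],[0,0,0],-1],[[0,0,0],[0,0,-0.15],-1],[[0,0,0],[0,0,-0.27],-1],[[0,0,0.06],[0,-0.15,-0.4],-1],[[0,0,0.12],[0,-0.3,-0.4],-1],[[0,0,0.18],[0,-0.45,-0.4],-1],[[0,0,0.24],[0,-0.6,-0.4],-1],[[0,0,0.3],[0,-0.75,-0.4],-1],[[0,0,0.36],[0,-0.9,-0.4],-1]]}}

```text
time: 10.22
eef_pos: [0.4959, 0.0681, 0.1901]
tcp_rot: [1.727, 2.624, 0.0]
contact_force: [1.1, -0.5, -0.4]
finger_gap: 0.0857
```

```bash
python3 - <<'E'
from mv import *
rel(([507,-20,190],-10.2))
E
```

```text
t 10.22 at [495.9  68.1 190.1] jaw 23.3 gap 85.7 F [ 1.1 -0.5 -0.4] j [ 0.14  0.08 -0.18  1.31 -0.    1.3 ]
[507, -20, 190] turn [1.00e-04 0.00e+00 1.86e-01] shift [-0.2132 -0.0615  0.0003]
```

Request:
{"name": "apply_moves", "arguments": {"series": [[[0,0,0.06],[-0.15,-0.04,0],-1],[[0,0,0.12],[-0.2132,-0.0615,0],-1],[[0,0,0.186],[-0.2132,-0.0615,0],-1],[[0,0,0.186],[-0.2132,-0.0615,0],-1],[[0,0,0.186],[-0.2132,-0.0615,0],-1]]}}

```text
time: 10.85
eef_pos: [0.5079, -0.0178, 0.19]
tcp_rot: [-2.401, -2.026, 0.0]
contact_force: [-1.0, -0.2, 0.0]
finger_gap: 0.0853
```

```bash
cat > car.py <<'E'
from tops import *
from m import masks
def local(c,ctr,ang,wmask,half=(75,33)):
    """points in tote frame (u along axis, v across)"""
    W=cloud(c)*1000;a=np.radians(ang);e=np.array([[np.cos(a),np.sin(a)],[-np.sin(a),np.cos(a)]])
    L=(W[...,:2]-ctr)@e.T
    k=wmask&(abs(L[...,0])<half[0])&(abs(L[...,1])<half[1])
    return np.c_[L[k],W[k][:,2]]
def rep(Q):
    print(len(Q),'u',np.percentile(Q[:,0],[1,50,99]).round(1),'v',np.percentile(Q[:,1],[1,50,99]).round(1),'z',np.percentile(Q[:,2],[1,5,25,50,75,95,99]).round(1))
E
python3 - <<'E'
from car import *
rel()
c=snap('wrist','w4.png')
tops(c,(62,78),(511,15),85)
Q=local(c,(512.3,18.3),-10.2,masks(c)['orange']);rep(Q)
for lo in range(-20,20,5):
    k=(Q[:,1]>=lo)&(Q[:,1]<lo+5)
    if k.any():print(lo,k.sum(),np.percentile(Q[k,2],[5,50,95]).round(1))
E
```

```text
t 10.85 at [507.9 -17.8 190. ] jaw -9.7 gap 85.3 F [-1.  -0.2  0. ] j [-0.04  0.1  -0.16  1.31  0.    1.7 ]
[337. 142.] 1277 z 69.3 [516.6  41.6] [ 15.8 150.1] 77.4
[219. 177.] 438 z 69.1 [443.3  30.6] [20.2 10.3] 78.0
[330. 214.] 1475 z 69.1 [507.9  -4.3] [ 16.3 150.1] 79.8
2752 u [-26.9   3.   65.4] v [-27.3 -10.3  21.7] z [ 43.4  44.8  48.8  56.9  64.3  69.3 246.6]
-20 405 [53.8 56.2 58.3]
-15 418 [58.7 60.9 63.4]
-10 455 [63.2 65.7 68.1]
-5 236 [67.7 68.9 70. ]
0 53 [61.9 64.4 65.7]
15 392 [45.5 47.5 49.4]
```

View pics/w4.png

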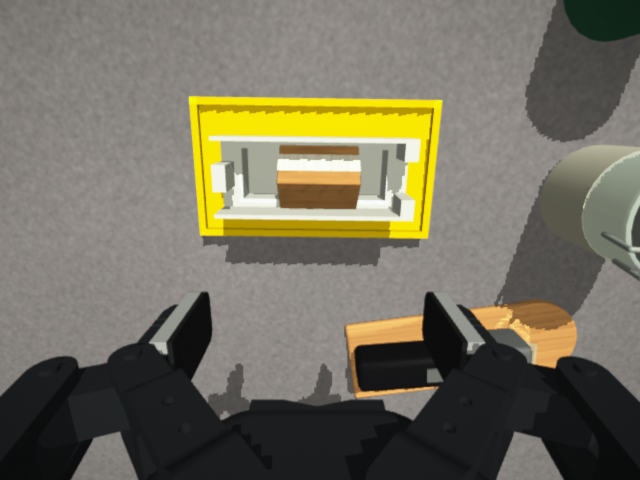

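The close view shows the carton at (318,180) rolled about 43° about its long axis, with its ridge at v≈−3 and z≈70, wedged in the tote. I'll grip it by its ends again, lift it out, and tilt the wrist back 43° about the jaw axis to set it flat on the counter.

```bash
python3 - <<'E'
from mv import *
rel(([511.9,15.8,110],-10.2),([511.9,15.8,26],-10.2))
E
```

```text
t 10.90 at [507.9 -17.6 190. ] jaw -9.7 gap 85.2 F [-0.2 -0.6  0.2] j [-0.03  0.1  -0.16  1.31  0.    1.7 ]
[511.9, 15.8, 110] turn [-0.0001  0.      0.0029] shift [ 0.0841 -0.0042  0.2001]
[511.9, 15.8, 26] turn [-0.0001  0.      0.0029] shift [ 0.0841 -0.0042  0.4101]
```

Request:
{"name": "apply_moves", "arguments": {"series": [[[0,0,0.003],[0.084,-0.004,0.1],-0.85],[[0,0,0.003],[0.084,-0.004,0.2],-0.85],[[0,0,0.003],[0.084,-0.004,0.27],-0.85],[[0,0,0.003],[0.084,-0.004,0.35],-0.85],[[0,0,0.003],[0.084,-0.004,0.41],-0.85],[[0,0,0.003],[0.084,-0.004,0.41],-0.85],[[0,0,0.003],[0.084,-0.004,0.41],1],[[0,0,0.003],[0.084,-0.004,0.41],1],[[0,0,0.003],[0.084,-0.004,0.41],1]]}}

```text
time: 12.02
eef_pos: [0.5133, 0.0155, 0.0275]
tcp_rot: [2.412, 2.011, 0.004]
contact_force: [0.5, 1.1, 5.4]
finger_gap: 0.0612
```

```bash
python3 - <<'E'
from mv import *
rel(([512,15.8,160],-10.2),([430,-200,160],-10.2))
E
```

```text
t 12.03 at [513.3  15.5  27.5] jaw -10.4 gap 61.2 F [0.5 1.1 5.4] j [ 0.03  0.18 -0.43  0.95  0.    1.78]
[512, 15.8, 160] turn [ 0.0008 -0.0003 -0.001 ] shift [ 3.000e-04 -2.600e-03 -3.313e-01]
[430, -200, 160] turn [ 0.0008 -0.0003 -0.001 ] shift [-0.5672 -0.1071 -0.3321]
```

Request:
{"name": "apply_moves", "arguments": {"series": [[[0,0,0],[0,0,-0.12],1],[[0,0,0],[0,0,-0.27],1],[[0,0,0],[0,0,-0.33],1],[[0,0,0],[-0.15,-0.03,-0.33],1],[[0,0,0],[-0.3,-0.05,-0.33],1],[[0,0,0],[-0.45,-0.08,-0.33],1],[[0,0,0],[-0.567,-0.107,-0.33],1],[[0,0,0],[-0.567,-0.107,-0.33],1],[[0,0,0],[-0.567,-0.107,-0.33],1]]}}

```text
time: 13.15
eef_pos: [0.4291, -0.2, 0.1582]
tcp_rot: [-2.414, -2.01, -0.001]
contact_force: [-0.1, -0.6, -2.6]
finger_gap: 0.0613
```

```bash
cat >> car.py <<'E'
def held(c):
    """orange points in tool frame near the jaws (x across, y jaw, z down from TCP), mm"""
    W=cloud(c);s=c['st'];T=R.from_rotvec(s['tcp_rot']).inv()
    P=T.apply((W-s['eef_pos']).reshape(-1,3)).reshape(W.shape)*1000
    k=masks(c)['orange']&(abs(P[...,1])<28)&(abs(P[...,0])<45)&(abs(P[...,2])<60)
    Q=P[k]
    for lo in range(-32,36,4):
        j=(Q[:,0]>=lo)&(Q[:,0]<lo+4)
        if j.sum()>5: print('x',lo,j.sum(),'z',np.percentile(Q[j,2],[5,50,95]).round(1))
E
python3 - <<'E'
from car import *
rel();c=snap('wrist','w5.png');held(c)
E
```

```text
t 13.15 at [ 429.1 -200.   158.2] jaw -10.4 gap 61.3 F [-0.1 -0.6 -2.6] j [-0.44  0.04 -0.29  1.24  0.    1.32]
x -24 275 z [-23.6 -21.9 -20.4]
x -20 299 z [-27.1 -25.7 -24. ]
x -16 340 z [-31.1 -29.5 -27.7]
x -12 410 z [-35.2 -33.4 -31.5]
x -8 442 z [-39.  -37.3 -35.5]
x -4 755 z [-42.3 -41.3 -39.5]
x 0 64 z [-42.9 -41.  -37.5]
x 4 27 z [-35.5 -34.1 -33.1]
x 16 104 z [-22.6 -21.6 -20.3]
x 20 103 z [-20.  -18.4 -16.8]
x 24 149 z [-16.4 -15.5 -14.5]
```

View pics/w5.png

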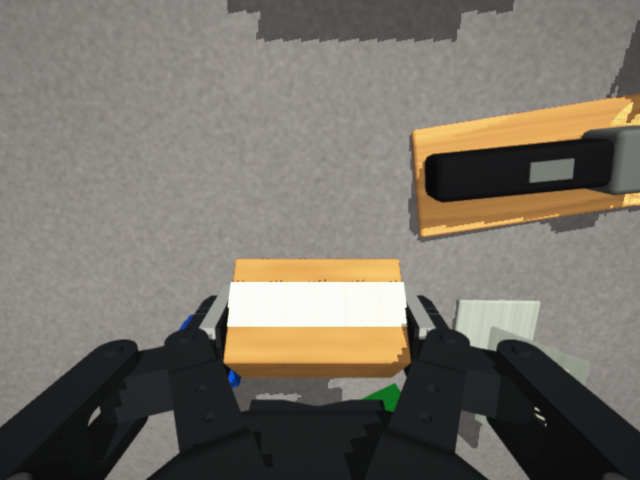

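The held carton is centred in the jaws (rows 260–378) and rolled 43.5°, with the stripe facing the camera. I'll tilt the tool −43.5° about its jaw axis.

Request:
{"name": "apply_moves", "arguments": {"series": [[[0,-0.06,0],[0,0,0.05],1],[[0,-0.12,0],[0,0,0.1],1],[[0,-0.18,0],[0,0,0.15],1],[[0,-0.242,0],[0,0,0.2],1],[[0,-0.242,0],[0,0,0.2],1],[[0,-0.242,0],[0,0,0.2],1],[[0,-0.242,0],[0,0,0.2],1]]}}

```text
time: 14.08
eef_pos: [0.4301, -0.2005, 0.0797]
tcp_rot: [1.957, 1.627, -0.777]
contact_force: [0.2, -0.0, -0.1]
finger_gap: 0.0611
```

```bash
python3 - <<'E'
from car import *
s=manip.get_state();R0=R.from_rotvec(s['tcp_rot']);print(R0.as_matrix().round(3))
p=s['eef_pos']*1000
rel(([p[0],p[1],30],R0),([p[0],p[1],9],R0),([p[0],p[1]+80,100],R0))
c=snap('side');W=cloud(c)*1000;k=masks(c)['orange']&(np.hypot(W[...,0]-p[0],W[...,1]-p[1]-10)<45)&(W[...,2]>30)
P=W[k];print(len(P));
if len(P)>10: 
  A=np.c_[P[:,:2],np.ones(len(P))];print(np.percentile(P[:,2],[2,50,98]))
E
```

```text
[[ 0.134  0.983 -0.122]
 [ 0.713 -0.181 -0.677]
 [-0.688  0.003 -0.726]]
t 14.07 at [ 430.1 -200.5   79.7] jaw -10.5 gap 61.1 F [ 0.2 -0.  -0.1] j [-0.    0.17 -0.52  1.05 -0.74  1.82]
[np.float64(430.13188725341683), np.float64(-200.46108963201542), 30] turn [0. 0. 0.] shift [ 0.0855 -0.0004  0.0902]
[np.float64(430.13188725341683), np.float64(-200.46108963201542), 9] turn [0. 0. 0.] shift [ 0.1216 -0.0006  0.1283]
[np.float64(430.13188725341683), np.float64(-120.46108963201542), 100] turn [0. 0. 0.] shift [ 0.1078 -0.0361 -0.1722]
22
[110.35492721 112.28246696 113.7988878 ]
```

Request:
{"name": "apply_moves", "arguments": {"series": [[[0,0,0],[0.06,0,0.063],1],[[0,0,0],[0.1,0,0.105],1],[[0,0,0],[0.12,0,0.127],1],[[0,0,0],[0.123,0,0.13],1],[[0,0,0],[0.123,0,0.13],1],[[0,0,0],[0.123,0,0.13],-1],[[0,0,0],[0.123,0,0.13],-1],[[0,0,0],[0.123,0,0.13],-1],[[0,0,0],[0.123,0,0.0],-1],[[0,0,0],[0.123,0,-0.2],-1]]}}

```text
time: 15.38
eef_pos: [0.4424, -0.1223, 0.0902]
tcp_rot: [1.956, 1.628, -0.784]
contact_force: [1.3, 0.3, -0.7]
finger_gap: 0.0859
```

```bash
python3 - <<'E'
from car import *
from m import comps
for n in('scene','side','wrist'):
    c=snap(n);comps(c,cloud(c),masks(c)['orange'],n,zr=(.025,.3))
rel(([430,-200,130],-10.2),([430,-200,130],-8))
E
```

```text
scene px [235. 289.] n 429 ztop 0.041 ctr [ 432.8 -189.7] sz [35.5 65.2] ang 78.4
scene px [192. 327.] n 541 ztop 0.041 ctr [ 430.  -319.8] sz [36.3 64.8] ang 86.1
side px [411. 337.] n 149 ztop 0.041 ctr [ 438.9 -322.6] sz [30.1 34.3] ang 83.8
wrist px [309. 244.] n 3061 ztop 0.038 ctr [ 432.3 -185.9] sz [35.1 61.6] ang 79.6
wrist px [324. 306.] n 851 ztop 0.038 ctr [ 420.6 -316.6] sz [36.5 42.6] ang 84.0
t 15.53 at [ 445.7 -121.    91.3] jaw -10.2 gap 85.3 F [ 0.2 -0.2 -0.7] j [ 0.16  0.24 -0.42  1.22 -0.71  2.03]
[430, -200, 130] turn [ 0.0011  0.2416 -0.0005] shift [-0.2127 -0.0032  0.0684]
[430, -200, 130] turn [-0.0035  0.2416 -0.0122] shift [-0.2127 -0.0032  0.0684]
```

Request:
{"name": "apply_moves", "arguments": {"series": [[[0,0.06,0],[-0.05,0,-0.1],-1],[[0,0.12,0],[-0.1,0,-0.1],-1],[[0,0.18,0],[-0.16,0,0],-1],[[0,0.2416,0],[-0.2,0,0.05],-1],[[0,0.2416,0],[-0.2,0,0.05],-1],[[0,0.2416,0],[-0.2,0,0.05],-1],[[0,0.2416,0],[-0.2,0,0.05],-1]]}}

```text
time: 16.4
eef_pos: [0.4305, -0.1918, 0.1295]
tcp_rot: [2.411, 2.014, -0.003]
contact_force: [1.0, 0.6, 0.4]
finger_gap: 0.0858
```

```bash
python3 - <<'E'
from car import *
from m import comps
c=snap('wrist');comps(c,cloud(c),masks(c)['orange'],'w',zr=(.034,.05))
rel(([432.3,-186.5,60],-10.4),([432.3,-186.5,8],-10.4))
E
```

```text
w px [316. 235.] n 1408 ztop 0.039 ctr [ 432.4 -187.1] sz [34.4 61.8] ang 79.3
w px [306. 220.] n 246 ztop 0.038 ctr [ 427.1 -179. ] sz [ 5.2 37. ] ang 78.7
w px [344. 386.] n 2159 ztop 0.039 ctr [ 429.9 -316.3] sz [33. 62.] ang 84.1
t 16.45 at [ 430.7 -191.5  129.6] jaw -10.2 gap 85.3 F [ 0.8 -0.5 -0.5] j [-0.42  0.05 -0.35  1.17 -0.    1.33]
[432.3, -186.5, 60] turn [-0.0003  0.0005  0.0011] shift [0.0133 0.0018 0.1741]
[432.3, -186.5, 8] turn [-0.0003  0.0005  0.0011] shift [0.0135 0.0019 0.3041]
```

Request:
{"name": "apply_moves", "arguments": {"series": [[[0,0,0],[0.012,0.002,0.12],-1],[[0,0,0],[0.012,0.002,0.23],-1],[[0,0,0],[0.012,0.002,0.305],-1],[[0,0,0],[0.012,0.002,0.305],-1],[[0,0,0],[0.012,0.002,0.305],1],[[0,0,0],[0.012,0.002,0.305],1],[[0,0,0],[0.012,0.002,0.305],1],[[0,0,0],[0.012,0.002,0.2],1],[[0,0,0],[0.012,0.002,0.05],1],[[0,0,0],[0.012,0.002,-0.05],1]]}}

```text
time: 17.7
eef_pos: [0.4327, -0.189, 0.1535]
tcp_rot: [2.411, 2.008, 0.001]
contact_force: [0.5, -0.3, -0.5]
finger_gap: 0.0606
```

```bash
python3 - <<'E'
from car import *
c=snap('wrist');held(c)
rel(([512.2,18.5,150],-10.4))
E
```

```text
x -20 6 z [-26.5 -26.4 -26.3]
x -16 863 z [-28.3 -27.5 -26.6]
x -12 777 z [-28.4 -27.5 -26.6]
x -8 1419 z [-28.3 -27.5 -26.6]
x -4 609 z [-28.5 -27.6 -26.6]
x 0 701 z [-28.5 -27.6 -26.6]
x 4 732 z [-28.4 -27.5 -26.6]
x 8 968 z [-28.5 -27.6 -26.7]
x 12 203 z [-28.2 -27.4 -26.4]
x 16 3064 z [-27.7 -21.2   7.2]
t 17.75 at [ 434.6 -189.8  158.2] jaw -10.4 gap 61.0 F [ 2.5 -0.9  3.2] j [-0.41  0.03 -0.3   1.23 -0.    1.34]
[512.2, 18.5, 150] turn [ 0.0031  0.0012 -0.    ] shift [0.5472 0.0966 0.0196]
```

Request:
{"name": "apply_moves", "arguments": {"series": [[[0,0,0],[0.15,0.025,0],1],[[0,0,0],[0.3,0.05,0],1],[[0,0,0],[0.45,0.08,0],1],[[0,0,0],[0.547,0.0966,0.02],1],[[0,0,0],[0.547,0.0966,0.02],1],[[0,0,0],[0.547,0.0966,0.02],1],[[0,0,0],[0.547,0.0966,0.02],1]]}}

```text
time: 18.62
eef_pos: [0.5094, 0.0187, 0.1422]
tcp_rot: [2.414, 2.009, -0.001]
contact_force: [-0.1, -1.1, -1.1]
finger_gap: 0.0613
```

```bash
python3 - <<'E'
from car import *
c=snap('wrist');held(c);tops(c,(62,78),(511,15),85)
rel(([512.2,18.5,26],-10.4))
E
```

```text
x -20 7 z [-26.5 -26.4 -26. ]
x -16 1096 z [-28.2 -27.4 -26.5]
x -12 1385 z [-28.4 -27.5 -26.6]
x -8 1434 z [-28.3 -27.5 -26.6]
x -4 1474 z [-28.4 -27.5 -26.6]
x 0 1483 z [-28.4 -27.4 -26.6]
x 4 1537 z [-28.4 -27.5 -26.5]
x 8 1593 z [-28.5 -27.5 -26.6]
x 12 1614 z [-28.4 -27.5 -26.6]
x 16 3561 z [-28.  -22.9   6.3]
[342. 204.] 2136 z 69.2 [516.4  40.4] [ 16.2 150.1] 78.7
[211. 245.] 597 z 69.2 [443.1  30.5] [20.7 10.6] 79.9
[425. 278.] 560 z 69.2 [571.5 -15.5] [16.7 21. ] 78.8
[215. 286.] 136 z 68.6 [439.2   2.5] [ 3.6 11.8] 77.8
t 18.68 at [509.4  18.7 142.2] jaw -10.5 gap 61.0 F [ 0.2  0.9 -0.6] j [ 0.04  0.11 -0.25  1.21 -0.    1.79]
[512.2, 18.5, 26] turn [ 0.0002  0.0004 -0.0005] shift [0.0013 0.0067 0.2905]
```

Request:
{"name": "apply_moves", "arguments": {"series": [[[0,0,0],[0,0.0067,0.12],1],[[0,0,0],[0,0.0067,0.2],1],[[0,0,0],[0,0.0067,0.25],1],[[0,0,0],[0,0.0067,0.28],1],[[0,0,0],[0,0.0067,0.29],1],[[0,0,0],[0,0.0067,0.29],1]]}}

```text
time: 19.42
eef_pos: [0.5125, 0.0188, 0.0264]
tcp_rot: [2.413, 2.01, -0.001]
contact_force: [0.0, 0.0, -1.5]
finger_gap: 0.0606
```

```bash
python3 - <<'E'
from car import *
c=snap('wrist');held(c);rel()
E
```

```text
x -28 31 z [-14.  -13.2 -12.7]
x -20 6 z [-26.4 -26.1 -25.9]
x -16 1106 z [-28.3 -27.4 -26.5]
x -12 1371 z [-28.4 -27.4 -26.6]
x -8 1443 z [-28.3 -27.5 -26.5]
x -4 1440 z [-28.4 -27.5 -26.5]
x 0 1546 z [-28.4 -27.5 -26.6]
x 4 1522 z [-28.4 -27.5 -26.6]
x 8 1565 z [-28.4 -27.5 -26.6]
x 12 1634 z [-28.4 -27.5 -26.6]
x 16 725 z [-28.5 -27.5 -26.7]
t 19.48 at [512.8  18.9  26.6] jaw -10.4 gap 61.2 F [-0.4 -0.2 -1. ] j [ 0.04  0.19 -0.43  0.95 -0.    1.79]
```

Request:
{"name": "apply_moves", "arguments": {"series": [[[0,0,0],[0,0,0.004],1],[[0,0,0],[0,0,0.004],-0.8],[[0,0,0],[0,0,0.004],-0.8],[[0,0,0],[0,0,0.004],-0.8],[[0,0,0],[0,0,-0.05],-0.8],[[0,0,0],[0,0,-0.2],-0.8],[[0,0,0],[0,0,-0.32],-0.8]]}}

```text
time: 20.35
eef_pos: [0.5122, 0.0192, 0.1558]
tcp_rot: [2.413, 2.01, -0.001]
contact_force: [0.8, -0.3, -0.9]
finger_gap: 0.0768
```

```bash
python3 - <<'E'
from car import *
c=snap('wrist');Q=local(c,(512.3,18.3),-10.2,masks(c)['orange'],(50,22));rep(Q[Q[:,2]>40])
rel(([509.5,429.5,150],88))
E
```

```text
4131 u [-29.8   0.8  30.4] v [-14.2   3.8  19.2] z [44.1 49.8 50.9 51.4 51.9 52.5 53.2]
t 20.40 at [514.9  19.3 162.3] jaw -10.4 gap 76.8 F [ 2.1 -0.1  5.2] j [ 0.04  0.11 -0.21  1.24 -0.    1.79]
[509.5, 429.5, 150] turn [ 0.0024  0.0023 -0.5466] shift [ 1.0062 -0.1984  0.0298]
```

The carton is now flat in the base tote, with its top at about 52 mm. Next is tote A.

Request:
{"name": "apply_moves", "arguments": {"series": [[[0,0,-0.06],[0.12,-0.02,-0.05],-1],[[0,0,-0.12],[0.27,-0.04,-0.05],-1],[[0,0,-0.18],[0.42,-0.07,-0.05],-1],[[0,0,-0.24],[0.57,-0.1,-0.05],-1],[[0,0,-0.3],[0.72,-0.13,-0.05],-1],[[0,0,-0.36],[0.8,-0.16,-0.05],-1],[[0,0,-0.42],[0.87,-0.2,-0.05],-1],[[0,0,-0.48],[0.87,-0.2,-0.05],-1],[[0,0,-0.54],[0.87,-0.2,-0.05],-1],[[0,0,-0.545],[0.87,-0.2,-0.05],-1]]}}

```text
time: 21.65
eef_pos: [0.4962, 0.376, 0.1731]
tcp_rot: [-0.063, -3.14, 0.002]
contact_force: [-0.3, -0.7, 0.5]
finger_gap: 0.0853
```

```bash
python3 - <<'E'
from tops import *
c=snap('wrist');tops(c,(50,68),(500,390),170)
rel(([507,429.5,28],88.5))
E
```

```text
[284. 206.] 1423 z 59.2 [474.7 349.1] [150.6  16.2] 5.6
[225. 104.] 540 z 59.3 [407.7 318.2] [10.2 20.5] 6.5
[212. 212.] 1950 z 58.7 [480.  304.1] [150.1  16.5] 6.6
[353. 208.] 1277 z 59.3 [506.3 408.2] [ 16.2 150. ] 88.1
[425. 213.] 1768 z 58.8 [507.8 452.1] [ 16.8 149.7] 88.1
[384. 319.] 453 z 59.1 [576.9 427.8] [20.1 11.7] 88.3
t 21.70 at [496.3 375.9 173.1] jaw 87.6 gap 85.8 F [-0.   0.2  0.4] j [ 0.65  0.32  0.07  1.33 -0.    0.69]
[507, 429.5, 28] turn [-0.0004 -0.0001 -0.0048] shift [-0.0215  0.1354  0.3627]
```

Request:
{"name": "apply_moves", "arguments": {"series": [[[0,0,-0.003],[-0.0215,0.135,0.05],-1],[[0,0,-0.003],[-0.0215,0.135,0.18],-1],[[0,0,-0.003],[-0.0215,0.135,0.29],-1],[[0,0,-0.003],[-0.0215,0.135,0.363],-1],[[0,0,-0.003],[-0.0215,0.135,0.363],-1],[[0,0,-0.003],[-0.0215,0.135,0.363],1],[[0,0,-0.003],[-0.0215,0.135,0.363],1],[[0,0,-0.003],[-0.0215,0.135,0.363],1]]}}

```text
time: 22.7
eef_pos: [0.5082, 0.4302, 0.0306]
tcp_rot: [0.049, 3.138, 0.002]
contact_force: [0.6, -0.3, 6.0]
finger_gap: 0.059
```

```bash
python3 - <<'E'
from mv import *
rel(([511.5,30,170],79.4))
E
```

```text
t 22.70 at [508.2 430.2  30.6] jaw 88.2 gap 59.0 F [ 0.6 -0.3  6. ] j [ 0.7   0.45 -0.05  1.06 -0.    0.73]
[511.5, 30, 170] turn [0.0005 0.0009 0.049 ] shift [-0.0404 -0.9994 -0.3498]
```

Request:
{"name": "apply_moves", "arguments": {"series": [[[0,0,0],[0,0,-0.12],1],[[0,0,0],[0,0,-0.25],1],[[0,0,0],[0,0,-0.35],1],[[0,0,0.01],[0,-0.12,-0.35],1],[[0,0,0.02],[-0.01,-0.27,-0.35],1],[[0,0,0.03],[-0.02,-0.42,-0.35],1],[[0,0,0.04],[-0.03,-0.57,-0.35],1],[[0,0,0.049],[-0.04,-0.72,-0.35],1],[[0,0,0.049],[-0.04,-0.87,-0.35],1],[[0,0,0.049],[-0.04,-1,-0.35],1]]}}

```text
time: 23.95
eef_pos: [0.5105, 0.0272, 0.1693]
tcp_rot: [0.291, 3.127, -0.002]
contact_force: [0.0, 0.3, -1.5]
finger_gap: 0.0588
```

Request:
{"name": "apply_moves", "arguments": {"series": [[[0,0,0],[0,0,0],1],[[0,0,0],[0,0,0],1]]}}

```text
time: 24.2
eef_pos: [0.5109, 0.0292, 0.1691]
tcp_rot: [0.291, 3.128, -0.001]
contact_force: [-0.6, 1.0, -0.5]
finger_gap: 0.0589
```

```bash
python3 - <<'E'
from tops import *
s=manip.get_state()['eef_pos']*1000
rel(([512.3,18.3,98],79.7))
for n in('scene','side'):
    c=snap(n);print(n,'base');tops(c,(60,78),(511,18),85);print('held');z=s[2]+30;tops(c,(z-10,z+8),s[:2],85)
E
```

```text
t 24.20 at [510.9  29.2 169.1] jaw 79.4 gap 58.9 F [-0.6  1.  -0.5] j [ 0.06  0.11 -0.2   1.27 -0.    0.24]
[512.3, 18.3, 98] turn [-0.0002  0.0002 -0.0018] shift [-0.0084 -0.0259  0.1777]
scene base
[331. 235.] 275 z 67.0 [516.9  40.4] [ 19.7 151.1] 77.3
[296. 227.] 54 z 68.1 [444.   28.4] [18.7 18.9] 33.9
[314. 245.] 280 z 66.9 [508.2 -13.1] [ 20.3 151.3] 85.3
held
[339. 184.] 296 z 196.4 [541.3  50.1] [ 41.6 119.4] 58.4
[311. 189.] 318 z 195.9 [503.   -2.2] [ 25.9 151.8] 74.6
side base
[303. 232.] 350 z 67.2 [513.6  32.9] [ 41.4 152.9] 86.9
[319. 241.] 290 z 66.2 [506.5 -13.4] [ 15.9 151.6] 84.0
held
[288. 181.] 260 z 196.2 [488.1  59.8] [20.1 99.5] 85.1
[312. 187.] 417 z 195.7 [505.9   6.5] [ 43.4 154.4] 90.0
```

```bash
cat > rim.py <<'E'
from car import *
def rim(c,ctr,ang,zt,tol=4,hv=(36,)):
    S=cv2.cvtColor(c['color'],cv2.COLOR_RGB2HSV)[...,1]
    W=cloud(c)[...,2]*1000
    Q=local(c,ctr,ang,(S<60)&(abs(W-zt)<tol),(90,40))
    for sg in(-1,1):
        q=Q[(Q[:,1]*sg>10)&(abs(Q[:,0])<85)]
        if len(q)>30:
            u=np.percentile(q[:,0],[0.5,99.5]);b=np.polyfit(q[:,0],q[:,1],1)
            print(' side',sg,len(q),'u',u.round(1),'mid %.1f'%u.mean(),'v edges',np.percentile(q[:,1],[2,50,98]).round(1),'slope deg %.2f'%np.degrees(b[0]),'z',np.median(q[:,2]).round(1))
E
python3 - <<'E'
from rim import *
s=manip.get_state()['eef_pos']*1000
for n in('scene','side'):
    c=snap(n);print(n);rim(c,(512.3,18.3),-10.2,69);print('held');rim(c,s[:2],-10.6,198)
E
```

```text
scene
 side -1 175 u [-73.   76.5] mid 1.7 v edges [-34.1 -31.  -12.8] slope deg 0.55 z 69.2
 side 1 179 u [-70.9  74.6] mid 1.8 v edges [12.7 25.7 30.3] slope deg -2.01 z 69.0
held
 side -1 161 u [-77.8  73.8] mid -2.0 v edges [-36.6 -28.7 -16.5] slope deg -2.03 z 197.8
 side 1 129 u [-50.7  74.9] mid 12.1 v edges [23.4 28.  33.1] slope deg -0.52 z 197.6
side
 side -1 196 u [-75.4  73.8] mid -0.8 v edges [-35.2 -32.2 -11.5] slope deg -1.15 z 68.7
 side 1 179 u [-74.7  75.8] mid 0.6 v edges [13.  24.3 28.7] slope deg -1.55 z 68.9
held
 side -1 182 u [-76.4  72.4] mid -2.0 v edges [-37.9 -29.9 -11.9] slope deg 0.14 z 197.7
 side 1 148 u [-76.8  73.4] mid -1.7 v edges [12.1 26.3 31.7] slope deg 4.26 z 197.9
```

```bash
python3 - <<'E'
from mv import *
rel(([515,17.8,95],79.8))
E
```

```text
t 24.40 at [510.9  30.3 168.6] jaw 79.5 gap 58.8 F [-0.1  0.1 -1.3] j [ 0.06  0.11 -0.2   1.27 -0.    0.24]
[515, 17.8, 95] turn [-0.0004 -0.     -0.0015] shift [-0.0159 -0.0288  0.1841]
```

Request:
{"name": "apply_moves", "arguments": {"series": [[[0,0,-0.0015],[-0.016,-0.029,0],1],[[0,0,-0.0015],[-0.016,-0.029,0.06],1],[[0,0,-0.0015],[-0.016,-0.029,0.11],1],[[0,0,-0.0015],[-0.016,-0.029,0.15],1],[[0,0,-0.0015],[-0.016,-0.029,0.17],1],[[0,0,-0.0015],[-0.016,-0.029,0.18],1],[[0,0,-0.0015],[-0.016,-0.029,0.18],1]]}}

```text
time: 25.28
eef_pos: [0.5151, 0.0166, 0.0968]
tcp_rot: [0.282, 3.129, -0.002]
contact_force: [0.6, -0.9, -1.5]
finger_gap: 0.059
```

```bash
python3 - <<'E'
from rim import *
rel(([515,17.8,94],79.8))
c=snap('scene','s2.png')
rim(c,(512.3,18.3),-10.2,123,6)
im=cv2.imread('pics/s2.png')[190:300,240:400];cv2.imwrite('pics/s2c.png',cv2.resize(im,None,fx=4,fy=4,interpolation=2))
E
```

```text
t 25.27 at [515.1  16.6  96.8] jaw 79.7 gap 59.0 F [ 0.6 -0.9 -1.5] j [ 0.03  0.14 -0.32  1.11 -0.    0.21]
[515, 17.8, 94] turn [-0.0004  0.0001 -0.0005] shift [0.0008 0.003  0.0071]
 side -1 264 u [-73.2  78.4] mid 2.6 v edges [-38.  -30.2 -11. ] slope deg 0.14 z 123.1
 side 1 183 u [-47.7  76.2] mid 14.3 v edges [23.5 26.8 31.3] slope deg -1.15 z 123.3
```

View pics/s2c.png

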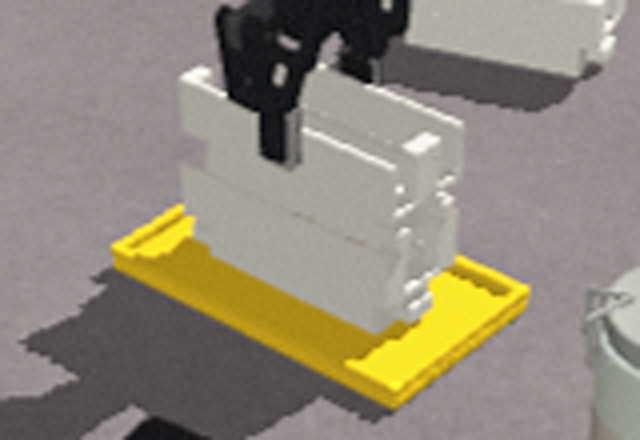

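The scene crop shows tote A lined up with the base tote (195–450, 70–330), almost seated. I'll lower it a touch and release.

Request:
{"name": "apply_moves", "arguments": {"series": [[[0,0,0],[0.001,0.002,0.004],1],[[0,0,0],[0.001,0.002,0.007],1],[[0,0,0],[0.001,0.002,0.007],1],[[0,0,0],[0.001,0.002,0.007],-1],[[0,0,0],[0.001,0.002,0.007],-1],[[0,0,0],[0.001,0.002,0.007],-1],[[0,0,0],[0.001,0.002,-0.1],-1],[[0,0,0],[0.001,0.002,-0.25],-1]]}}

```text
time: 26.32
eef_pos: [0.5135, 0.0175, 0.1961]
tcp_rot: [-0.282, -3.125, 0.003]
contact_force: [1.0, -0.9, -0.5]
finger_gap: 0.0853
```

```bash
python3 - <<'E'
from rim import *
from m import comps
c=snap('scene');rim(c,(512.3,18.3),-10.2,123,6)
c2=snap('wrist');rim(c2,(512.3,18.3),-10.2,123,6)
comps(c,cloud(c),masks(c)['orange'],'or',zr=(.025,.3))
rel(([450,-290,190],-5),([450,-290,190],85))
E
```

```text
side -1 253 u [-71.9  76.5] mid 2.3 v edges [-33.2 -29.1 -10.4] slope deg -0.42 z 122.1
 side 1 227 u [-74.1  76. ] mid 0.9 v edges [14.7 27.2 31.8] slope deg 1.88 z 122.0
 side -1 1600 u [-72.8  75.3] mid 1.3 v edges [-29.3 -27.  -14.1] slope deg -2.55 z 123.3
 side 1 1615 u [-72.7  75.8] mid 1.6 v edges [15.3 28.  30.4] slope deg 2.13 z 123.3
or px [192. 327.] n 544 ztop 0.041 ctr [ 429.8 -320.3] sz [35.8 66.8] ang 85.4
t 26.43 at [517.5  17.6 203.1] jaw 79.7 gap 85.2 F [1.1 1.  0.5] j [ 0.03  0.11 -0.12  1.33 -0.    0.21]
[450, -290, 190] turn [0.0025 0.0023 0.4705] shift [ 0.0288 -0.7869  0.0319]
[450, -290, 190] turn [ 0.0001  0.0031 -0.0295] shift [ 0.0288 -0.7869  0.0319]
```

Request:
{"name": "apply_moves", "arguments": {"series": [[[0,0,0.05],[0.02,-0.1,0],-1],[[0,0,0.11],[0.04,-0.22,0],-1],[[0,0,0.17],[0.06,-0.34,0],-1],[[0,0,0.23],[0.07,-0.46,0],-1],[[0,0,0.29],[0.08,-0.58,0.03],-1],[[0,0,0.35],[0.08,-0.7,0.06],-1],[[0,0,0.41],[0.08,-0.8,0.1],-1],[[0,0,0.47],[0.07,-0.88,0.14],-1],[[0,0,0.47],[0.07,-0.88,0.17],-1],[[0,0,0.47],[0.07,-0.88,0.17],-1]]}}

```text
time: 27.68
eef_pos: [0.4234, -0.3231, 0.1278]
tcp_rot: [-2.312, -2.124, 0.002]
contact_force: [0.4, -0.2, -0.4]
finger_gap: 0.0851
```

```bash
python3 - <<'E'
from car import *
from m import comps
c=snap('wrist');comps(c,cloud(c),masks(c)['orange'],'w',zr=(.034,.05))
rel(([429.9,-317,8],-5.5))
E
```

```text
w px [325. 231.] n 3108 ztop 0.039 ctr [ 429.9 -317.8] sz [34.  61.9] ang 85.0
t 27.73 at [ 424.  -323.   128.8] jaw -4.8 gap 85.4 F [-0.7 -0.7  0.3] j [-0.65  0.16 -0.22  1.19 -0.    1.  ]
[429.9, -317, 8] turn [-0.0003  0.0001  0.0039] shift [0.0164 0.0139 0.3019]
```

Request:
{"name": "apply_moves", "arguments": {"series": [[[0,0,0.001],[0.015,0.014,0.12],-1],[[0,0,0.001],[0.015,0.014,0.23],-1],[[0,0,0.001],[0.015,0.014,0.303],-1],[[0,0,0.001],[0.015,0.014,0.303],-1],[[0,0,0.001],[0.015,0.014,0.303],1],[[0,0,0.001],[0.015,0.014,0.303],1],[[0,0,0.001],[0.015,0.014,0.303],1],[[0,0,0.001],[0.015,0.014,0.2],1],[[0,0,0.001],[0.015,0.014,0.05],1],[[0,0,0.001],[0.015,0.014,-0.1],1]]}}

```text
time: 28.98
eef_pos: [0.4302, -0.3182, 0.1717]
tcp_rot: [2.316, 2.12, -0.001]
contact_force: [-0.3, -0.5, -0.8]
finger_gap: 0.0607
```

```bash
python3 - <<'E'
from car import *
c=snap('wrist');held(c)
rel(([513.8,18.5,200],-10.2))
E
```

```text
x -20 100 z [-27.2 -26.7 -26. ]
x -16 1094 z [-28.  -27.2 -26.4]
x -12 1162 z [-28.1 -27.2 -26.3]
x -8 1384 z [-28.1 -27.2 -26.3]
x -4 974 z [-28.1 -27.3 -26.3]
x 0 1055 z [-28.2 -27.2 -26.4]
x 4 1245 z [-28.1 -27.2 -26.4]
x 8 1020 z [-28.2 -27.3 -26.4]
x 12 612 z [-28.  -27.2 -26.3]
x 16 2970 z [-27.3 -20.7   7.1]
t 29.02 at [ 432.7 -320.1  180.5] jaw -5.1 gap 61.2 F [ 1.7 -1.4  6. ] j [-0.64  0.14 -0.13  1.28 -0.    1.02]
[513.8, 18.5, 200] turn [0.0035 0.0023 0.0284] shift [ 0.8607  0.1275 -0.0541]
```

Request:
{"name": "apply_moves", "arguments": {"series": [[[0,0,0],[0,0,-0.04],1],[[0,0,0.01],[0.14,0.02,-0.05],1],[[0,0,0.028],[0.29,0.04,-0.05],1],[[0,0,0.028],[0.44,0.06,-0.05],1],[[0,0,0.028],[0.59,0.09,-0.05],1],[[0,0,0.028],[0.74,0.11,-0.05],1],[[0,0,0.028],[0.86,0.128,-0.05],1],[[0,0,0.028],[0.86,0.128,-0.05],1],[[0,0,0.028],[0.86,0.128,-0.05],1],[[0,0,0.028],[0.86,0.128,-0.05],1]]}}

```text
time: 30.28
eef_pos: [0.5114, 0.0187, 0.1884]
tcp_rot: [2.41, 2.014, -0.003]
contact_force: [0.1, -1.2, -0.3]
finger_gap: 0.0609
```

```bash
python3 - <<'E'
from rim import *
c=snap('wrist');held(c);rim(c,(513.8,18.5),-10.2,123,5);tops(c,(116,130),(513,18),85)
rel(([513.8,18.5,80],-10.2))
E
```

```text
x -20 112 z [-27.1 -26.5 -25.7]
x -16 1283 z [-28.  -27.1 -26.3]
x -12 1392 z [-28.  -27.2 -26.3]
x -8 1415 z [-28.1 -27.2 -26.3]
x -4 1469 z [-28.  -27.2 -26.3]
x 0 1492 z [-28.1 -27.2 -26.3]
x 4 1517 z [-28.1 -27.2 -26.3]
x 8 1596 z [-28.1 -27.2 -26.3]
x 12 1620 z [-28.2 -27.2 -26.3]
x 16 3264 z [-27.5 -21.5   7. ]
 side -1 709 u [-74.9  74.9] mid 0.0 v edges [-29.4 -24.4 -13.2] slope deg -2.91 z 123.2
 side 1 2278 u [-74.5  74.4] mid -0.1 v edges [10.5 28.8 30.7] slope deg 1.15 z 123.3
[301. 205.] 2441 z 123.2 [518.   40.9] [ 16.3 150.4] 79.9
[434. 247.] 675 z 123.3 [582.8   6.6] [20.4 10.7] 80.3
[211. 280.] 537 z 123.2 [441.9  10. ] [17.  11.7] 81.4
[425. 290.] 254 z 122.6 [574.5 -20.8] [ 3.9 17.3] 80.2
t 30.32 at [511.5  18.7 188.5] jaw -10.2 gap 61.0 F [ 0.7  0.2 -0.9] j [ 0.04  0.1  -0.16  1.31 -0.    1.79]
[513.8, 18.5, 80] turn [-0.0001  0.0005 -0.0002] shift [0.001  0.0059 0.2712]
```

Request:
{"name": "apply_moves", "arguments": {"series": [[[0,0,0],[0.0025,0.006,0.1],1],[[0,0,0],[0.0025,0.006,0.19],1],[[0,0,0],[0.0025,0.006,0.23],1],[[0,0,0],[0.0025,0.006,0.26],1],[[0,0,0],[0.0025,0.006,0.271],1],[[0,0,0],[0.0025,0.006,0.271],1]]}}

```text
time: 31.08
eef_pos: [0.5147, 0.0202, 0.0808]
tcp_rot: [2.408, 2.016, -0.0]
contact_force: [-0.4, 0.3, -0.8]
finger_gap: 0.061
```

```bash
python3 - <<'E'
from car import *
c=snap('wrist');held(c);rel()
E
```

```text
x -20 107 z [-27.1 -26.5 -25.9]
x -16 1310 z [-28.  -27.2 -26.2]
x -12 1372 z [-28.1 -27.2 -26.3]
x -8 1422 z [-28.1 -27.1 -26.3]
x -4 1457 z [-28.1 -27.2 -26.3]
x 0 1478 z [-28.1 -27.2 -26.3]
x 4 1539 z [-28.1 -27.2 -26.3]
x 8 1586 z [-28.1 -27.2 -26.3]
x 12 1599 z [-28.1 -27.2 -26.3]
x 16 687 z [-28.2 -27.2 -26.1]
t 31.12 at [514.9  20.3  81.1] jaw -10.1 gap 61.2 F [ 0.1 -0.1 -0.8] j [ 0.04  0.15 -0.34  1.08 -0.    1.79]
```

Request:
{"name": "apply_moves", "arguments": {"series": [[[0,0,0],[0,0,0.004],1],[[0,0,0],[0,0,0.004],-0.8],[[0,0,0],[0,0,0.004],-0.8],[[0,0,0],[0,0,0.004],-0.8],[[0,0,0],[0,0,-0.05],-0.8],[[0,0,0],[0,0,-0.2],-0.8],[[0,0,0],[0,0,-0.32],-0.8]]}}

```text
time: 32.0
eef_pos: [0.5143, 0.0204, 0.2102]
tcp_rot: [2.408, 2.016, -0.001]
contact_force: [1.0, 0.0, -0.6]
finger_gap: 0.0769
```

```bash
python3 - <<'E'
from rim import *
c=snap('wrist');Q=local(c,(513.8,18.5),-10.2,masks(c)['orange'],(50,22));rep(Q[Q[:,2]>90]);rim(c,(513.8,18.5),-10.2,123,5)
rel(([477.3,300,190],96.5))
E
```

```text
4121 u [-29.3   0.5  31. ] v [-14.1   4.   19.5] z [ 98.4 103.8 104.9 105.4 105.9 106.5 107.2]
 side -1 1780 u [-74.8  74.2] mid -0.3 v edges [-29.2 -26.7 -13.5] slope deg -2.38 z 123.0
 side 1 1853 u [-74.6  74.6] mid -0.0 v edges [10.6 28.9 30.7] slope deg 1.26 z 123.2
t 32.05 at [516.5  20.5 216.7] jaw -10.1 gap 77.1 F [ 1.1 -0.1  4.1] j [ 0.04  0.1  -0.1   1.36 -0.    1.79]
[477.3, 300, 190] turn [ 0.0022  0.0025 -0.5923] shift [ 0.6706 -0.2198  0.0653]
```

Carton 2 lies flat in tote A (top at 105.4, expected 106). Tote B is next.

Request:
{"name": "apply_moves", "arguments": {"series": [[[0,0,-0.06],[0.08,-0.02,0],-1],[[0,0,-0.12],[0.16,-0.04,0],-1],[[0,0,-0.18],[0.25,-0.07,0],-1],[[0,0,-0.24],[0.34,-0.1,0],-1],[[0,0,-0.3],[0.42,-0.13,0.03],-1],[[0,0,-0.36],[0.5,-0.16,0.05],-1],[[0,0,-0.42],[0.58,-0.2,0.06],-1],[[0,0,-0.48],[0.67,-0.22,0.065],-1],[[0,0,-0.54],[0.67,-0.22,0.065],-1],[[0,0,-0.592],[0.67,-0.22,0.065],-1]]}}

```text
time: 33.3
eef_pos: [0.4745, 0.3003, 0.1814]
tcp_rot: [0.187, -3.135, 0.002]
contact_force: [-0.1, -0.4, 0.8]
finger_gap: 0.0852
```

```bash
python3 - <<'E'
from rim import *
c=snap('wrist');tops(c,(50,68),(477,326),100)
rel(([477.3,326.8,28],96.5))
E
```

```text
[314. 246.] 1016 z 59.3 [480.1 304.2] [149.5  15.7] 6.5
[351. 137.] 421 z 59.4 [408.1 317.9] [ 9.7 19.9] 6.8
[383. 237.] 1427 z 58.9 [474.8 350. ] [150.2  16.2] 4.7
t 33.35 at [474.6 300.1 181.5] jaw 97.1 gap 85.4 F [ 0.1 -0.7 -0.5] j [ 0.56  0.2  -0.06  1.31 -0.    0.44]
[477.3, 326.8, 28] turn [-0.0005 -0.0002  0.0033] shift [-0.0153  0.066   0.3836]
```

Request:
{"name": "apply_moves", "arguments": {"series": [[[0,0,0.003],[-0.015,0.066,0.05],-1],[[0,0,0.003],[-0.015,0.066,0.18],-1],[[0,0,0.003],[-0.015,0.066,0.3],-1],[[0,0,0.003],[-0.015,0.066,0.383],-1],[[0,0,0.003],[-0.015,0.066,0.383],-1],[[0,0,0.003],[-0.015,0.066,0.383],1],[[0,0,0.003],[-0.015,0.066,0.383],1],[[0,0,0.003],[-0.015,0.066,0.383],1]]}}

```text
time: 34.35
eef_pos: [0.4792, 0.3273, 0.0311]
tcp_rot: [-0.161, 3.134, 0.001]
contact_force: [-1.2, 0.5, 6.4]
finger_gap: 0.0587
```

```bash
python3 - <<'E'
from mv import *
rel(([514,22,230],79.8))
E
```

```text
t 34.35 at [479.2 327.3  31.1] jaw 95.9 gap 58.7 F [-1.2  0.5  6.4] j [ 0.6   0.3  -0.27  1.   -0.    0.5 ]
[514, 22, 230] turn [0.0003 0.001  0.0893] shift [-0.0103 -0.7677 -0.4978]
```

Request:
{"name": "apply_moves", "arguments": {"series": [[[0,0,0],[0,0,-0.14],1],[[0,0,0],[0,0,-0.29],1],[[0,0,0.02],[0,-0.05,-0.43],1],[[0,0,0.04],[0,-0.17,-0.498],1],[[0,0,0.06],[0,-0.31,-0.498],1],[[0,0,0.08],[-0.01,-0.45,-0.498],1],[[0,0,0.089],[-0.01,-0.59,-0.498],1],[[0,0,0.089],[-0.01,-0.7,-0.498],1],[[0,0,0.089],[-0.01,-0.768,-0.498],1],[[0,0,0.089],[-0.01,-0.768,-0.498],1]]}}

```text
time: 35.6
eef_pos: [0.5134, 0.0198, 0.2288]
tcp_rot: [0.283, 3.128, -0.002]
contact_force: [-0.2, 0.7, -1.9]
finger_gap: 0.0588
```

Request:
{"name": "apply_moves", "arguments": {"series": [[[0,0,0],[0,0,0],1],[[0,0,0],[0,0,0],1]]}}

```text
time: 35.85
eef_pos: [0.5133, 0.0224, 0.2283]
tcp_rot: [-0.275, -3.129, 0.002]
contact_force: [-0.9, 0.5, -2.4]
finger_gap: 0.0593
```

```bash
python3 - <<'E'
from rim import *
s=manip.get_state()['eef_pos']*1000
for n in('scene','side'):
    c=snap(n);print(n);rim(c,(512.3,18.3),-10.2,123);print('held');rim(c,s[:2],-10.2,s[2]+29)
rel(([514,18.5,150],79.8))
E
```

```text
scene
 side -1 187 u [-72.7  76.4] mid 1.8 v edges [-32.1 -29.2 -11.7] slope deg -0.92 z 122.7
 side 1 185 u [-74.8  75.6] mid 0.4 v edges [13.9 27.4 31.5] slope deg 2.08 z 123.0
held
 side -1 185 u [-74.8  74.3] mid -0.2 v edges [-37.7 -28.8 -12.1] slope deg 1.54 z 256.7
 side 1 149 u [-52.2  74.5] mid 11.2 v edges [14.9 27.8 34.2] slope deg -2.63 z 256.6
side
 side -1 211 u [-73.7  75.3] mid 0.8 v edges [-33.5 -30.5 -11.6] slope deg -0.21 z 123.2
 side 1 182 u [-73.8  77.3] mid 1.7 v edges [11.3 26.  29.9] slope deg 2.46 z 123.0
held
 side -1 184 u [-77.2  73.6] mid -1.8 v edges [-36.2 -30.  -12. ] slope deg 0.48 z 256.7
 side 1 143 u [-77.2  74.7] mid -1.2 v edges [15.  26.5 31.8] slope deg -1.61 z 256.8
t 35.95 at [513.3  22.3 228.3] jaw 80.0 gap 58.6 F [ 1.3 -0.6 -2.6] j [ 0.04  0.1  -0.07  1.4  -0.    0.22]
[514, 18.5, 150] turn [-0.0004 -0.      0.0009] shift [-0.0035 -0.0089  0.1957]
```

```bash
python3 - <<'E'
from mv import *
rel(([514.5,18.9,149.5],79.8))
E
```

```text
t 35.95 at [513.3  22.3 228.3] jaw 80.0 gap 58.6 F [ 1.3 -0.6 -2.6] j [ 0.04  0.1  -0.07  1.4  -0.    0.22]
[514.5, 18.9, 149.5] turn [-0.0004 -0.      0.0009] shift [-0.0046 -0.0077  0.1969]
```

Request:
{"name": "apply_moves", "arguments": {"series": [[[0,0,0.001],[-0.0046,-0.0077,0.02],1],[[0,0,0.001],[-0.0046,-0.0077,0.09],1],[[0,0,0.001],[-0.0046,-0.0077,0.13],1],[[0,0,0.001],[-0.0046,-0.0077,0.165],1],[[0,0,0.001],[-0.0046,-0.0077,0.185],1],[[0,0,0.001],[-0.0046,-0.0077,0.192],1],[[0,0,0.001],[-0.0046,-0.0077,0.192],1]]}}

```text
time: 36.83
eef_pos: [0.5148, 0.018, 0.1517]
tcp_rot: [0.282, 3.129, -0.002]
contact_force: [0.3, 0.9, -1.4]
finger_gap: 0.0595
```

```bash
python3 - <<'E'
from rim import *
rel(([514.5,18.9,148],79.8))
c=snap('scene');rim(c,(512.3,18.3),-10.2,178,7)
E
```

```text
t 36.83 at [514.8  18.  151.7] jaw 79.7 gap 59.5 F [ 0.3  0.9 -1.4] j [ 0.04  0.12 -0.22  1.23 -0.    0.22]
[514.5, 18.9, 148] turn [-0.0004  0.0002 -0.0006] shift [0.0011 0.002  0.0094]
 side -1 306 u [-73.9  77.2] mid 1.7 v edges [-37.3 -28.9 -12.6] slope deg 1.45 z 177.8
 side 1 242 u [-49.6  76.5] mid 13.4 v edges [14.3 27.8 33.3] slope deg -3.62 z 177.9
```

Request:
{"name": "apply_moves", "arguments": {"series": [[[0,0,0],[0.001,0.002,0.004],1],[[0,0,0],[0.001,0.002,0.007],1],[[0,0,0],[0.001,0.002,0.007],1],[[0,0,0],[0.001,0.002,0.007],-1],[[0,0,0],[0.001,0.002,0.007],-1],[[0,0,0],[0.001,0.002,0.007],-1],[[0,0,0],[0.001,0.002,-0.1],-1],[[0,0,0],[0.001,0.002,-0.25],-1],[[0,0,0],[0.001,0.002,-0.25],-1]]}}

```text
time: 38.0
eef_pos: [0.5164, 0.0191, 0.2564]
tcp_rot: [0.281, 3.121, -0.0]
contact_force: [0.8, -1.4, -0.7]
finger_gap: 0.0855
```

```bash
python3 - <<'E'
from rim import *
c=snap('scene','s3.png');rim(c,(512.3,18.3),-10.2,177,7)
c2=snap('wrist');rim(c2,(512.3,18.3),-10.2,177,7)
im=cv2.imread('pics/s3.png')[160:410,190:440];cv2.imwrite('pics/s3c.png',cv2.resize(im,(600,600),interpolation=2))
rel(([560,-280,230],90))
E
```

```text
side -1 286 u [-73.5  76.1] mid 1.3 v edges [-30.9 -27.8 -13.8] slope deg 1.99 z 175.5
 side 1 263 u [-74.4  76.2] mid 0.9 v edges [15.  28.4 33. ] slope deg -1.70 z 175.6
 side -1 1685 u [-73.9  74.9] mid 0.5 v edges [-28.2 -25.8 -12.5] slope deg 2.75 z 177.3
 side 1 1718 u [-74.3  74.4] mid 0.1 v edges [16.3 29.3 31.8] slope deg -1.20 z 177.2
t 38.10 at [514.8  19.  251.9] jaw 79.7 gap 85.4 F [ 0.5 -0.6  0.1] j [ 0.04  0.11 -0.02  1.45 -0.    0.22]
[560, -280, 230] turn [-0.0003  0.0005 -0.0573] shift [-0.2448 -0.7152  0.0559]
```

View pics/s3c.png

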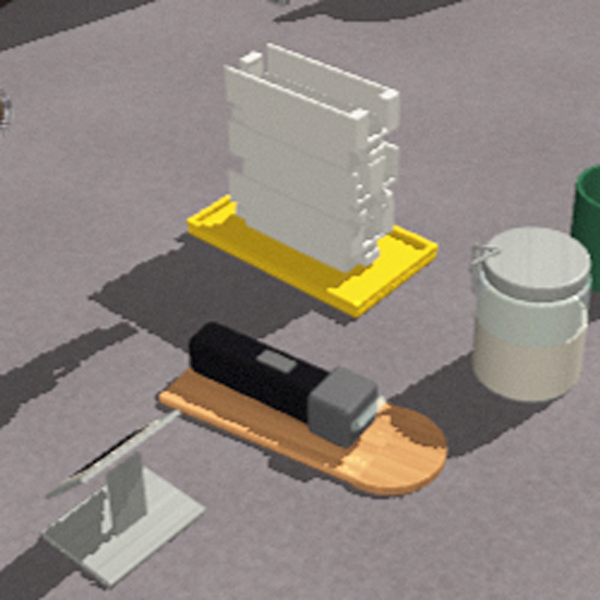

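The scene crop shows all three totes seated and lined up (230–395, 50–270), with the scanner still on the rest. The rim at 177.3 matches full seating at 178. Now I'll measure the scanner, rest and label from above.

```bash
python3 - <<'E'
from mv import *
rel(([665,-265,265],90))
E
```

```text
t 38.10 at [514.8  19.  251.9] jaw 79.7 gap 85.4 F [ 0.5 -0.6  0.1] j [ 0.04  0.11 -0.02  1.45 -0.    0.22]
[665, -265, 265] turn [-0.0003  0.0005 -0.0573] shift [-0.4965 -0.6314 -0.0313]
```

Request:
{"name": "apply_moves", "arguments": {"series": [[[0,0,0],[0,0,-0.03],-1],[[0,0,-0.0573],[-0.497,-0.632,-0.03],-1],[[0,0,-0.0573],[-0.497,-0.632,-0.03],-1],[[0,0,-0.0573],[-0.497,-0.632,-0.03],-1],[[0,0,-0.0573],[-0.497,-0.632,-0.03],-1],[[0,0,-0.0573],[-0.497,-0.632,-0.03],-1],[[0,0,-0.0573],[-0.497,-0.632,-0.03],-1],[[0,0,-0.0573],[-0.497,-0.632,-0.03],-1],[[0,0,-0.0573],[-0.497,-0.632,-0.03],-1]]}}

```text
time: 39.22
eef_pos: [0.6644, -0.2639, 0.2643]
tcp_rot: [0.002, -3.141, 0.001]
contact_force: [0.0, -0.1, -0.2]
finger_gap: 0.0854
```

```bash
cat > scn.py <<'E'
from car import *
def rect(P): 
    r=cv2.minAreaRect(P[:,:2].astype(np.float32));return np.round(r[0],1),np.round(r[1],1),round(r[2],1)
def scan(c):
    W=cloud(c)*1000;h=cv2.cvtColor(c['color'],cv2.COLOR_RGB2HSV).astype(int);X=W[...,0];Y=W[...,1];Z=W[...,2]
    def big(m):
        n,l,s,ce=cv2.connectedComponentsWithStats(m.astype(np.uint8))
        if n<2: return None
        i=1+np.argmax(s[1:,4]);return l==i
    near=(abs(X-620)<150)&(abs(Y+195)<90)
    for nm,m in (('rest',near&(h[...,1]>90)&(h[...,0]<25)&(Z<14)&(Z>2)),('handle top',near&(Z>38)&(Z<47)),('head',near&(Z>44)&(Z<55)),('black',near&(h[...,2]<45)&(Z>38)&(Z<55))):
        b=big(m)
        if b is not None: print(nm,b.sum(),*rect(W[b]),'z',np.median(Z[b]).round(1),'px',np.argwhere(b).mean(0).round())
    st=(abs(X-575)<70)&(abs(Y+357)<70)
    m=big(st&(Z<14)&(Z>3)); print('stand base',rect(W[m]) if m is not None else None)
    m=big(st&(Z>35)&(Z<110));P=W[m];
    ctr=P.mean(0)
    for _ in range(4):
        ctr=P.mean(0);n=np.linalg.svd(P-ctr,full_matrices=False)[2][2];d=(P-ctr)@n;P=P[abs(d)<max(2,2*np.std(d))]
    n*=np.sign(n[2]);print('plate n',n.round(3),'ctr',ctr.round(1),'N',len(P))
    # in-plane extents
    y=np.cross([0,0,1],n);y/=np.linalg.norm(y);up=np.cross(n,y)
    a=(P-ctr)@y;b=(P-ctr)@up;print('plate ext y',np.percentile(a,[.5,99.5]).round(1),'up',np.percentile(b,[.5,99.5]).round(1))
    c0=ctr+y*np.percentile(a,[.5,99.5]).mean()+up*np.percentile(b,[.5,99.5]).mean();print('plate mid',c0.round(1))
    w=st&(Z>35)&(h[...,1]<25)&(h[...,2]>190)
    b=big(cv2.morphologyEx(w.astype(np.uint8),cv2.MORPH_CLOSE,np.ones((9,9)))>0)
    if b is not None:
        Q=W[b];Q=Q[~np.isnan(Q[:,0])];a=(Q-ctr)@y;u=(Q-ctr)@up;pa=np.percentile(a,[1,99]);pu=np.percentile(u,[1,99]);print('label ext',pa.round(1),pu.round(1),'mid',(ctr+y*pa.mean()+up*pu.mean()).round(1))
E
python3 - <<'E'
from scn import *
rel()
c=snap('wrist','w6.png');scan(c)
for n in('side','scene'):
    print(n);scan(snap(n))
E
```

```text
t 39.23 at [ 664.4 -263.9  264.3] jaw 90.1 gap 85.4 F [ 0.  -0.1 -0.2] j [-0.38  0.53  0.59  1.63 -0.   -0.38]
rest 9921 [ 631.4 -192.6] [ 91.  234.9] 88.5 z 7.2 px [154. 375.]
handle top 5338 [ 601.2 -188.1] [ 46.5 162.7] 85.4 z 43.2 px [123. 394.]
head 1609 [ 661.6 -193.4] [45.3 39.9] 85.2 z 47.0 px [197. 385.]
black 3856 [ 581.8 -187.2] [ 32.6 122.3] 85.2 z 42.9 px [107. 396.]
stand base (array([ 569. , -354.8]), array([94.9, 74.9]), 78.5)
plate n [-0.691  0.141  0.709] ctr [ 565.8 -354.2   71.8] N 5700
plate ext y [-44.9  44.5] up [-35.1  30.1]
plate mid [ 564.1 -353.7   70.1]
label ext [-37.8  29.2] [-35.1  21.1] mid [ 561.8 -349.    66.8]
side
rest 1287 [ 630.3 -197.6] [ 89.  235.8] 87.8 z 8.5 px [284. 416.]
handle top 680 [ 603.4 -189.7] [ 45.8 170.2] 83.3 z 44.1 px [270. 403.]
head 567 [ 601.7 -186.3] [ 47.3 161.8] 81.8 z 46.0 px [264. 410.]
black 22 [ 568.2 -203.7] [34.9  6.7] 2.2 z 39.5 px [277. 402.]
stand base (array([ 568.5, -354.9]), array([100.3,  77.8]), 79.1)
plate n [-0.689  0.142  0.71 ] ctr [ 563.6 -357.5   71.3] N 1416
plate ext y [-47.3  43.3] up [-32.3  32.1]
plate mid [ 563.9 -355.6   71.2]
label ext [-37.6  31. ] [-22.7  20.4] mid [ 563.4 -354.2   70.5]
scene
rest 2400 [ 630.  -194.6] [ 92.1 237.3] 88.5 z 8.3 px [341. 324.]
handle top 889 [ 605.8 -192.2] [ 45.9 169.4] 86.4 z 43.9 px [313. 305.]
head 758 [ 603.6 -186.1] [ 46.1 161.6] 81.8 z 46.5 px [314. 314.]
black 599 [ 580.8 -190.4] [ 33.1 119. ] 84.8 z 43.9 px [309. 296.]
stand base (array([ 569.8, -353.4]), array([100.9,  79.1]), 78.8)
plate n [-0.659  0.122  0.742] ctr [ 574.6 -365.    82.8] N 276
plate ext y [-52.1  37.4] up [-44.5  18. ]
plate mid [ 566.3 -356.    74. ]
label ext [-49.4  21.3] [ 4.  17.6] mid [ 585.  -352.6   90.1]
```

View pics/w6.png

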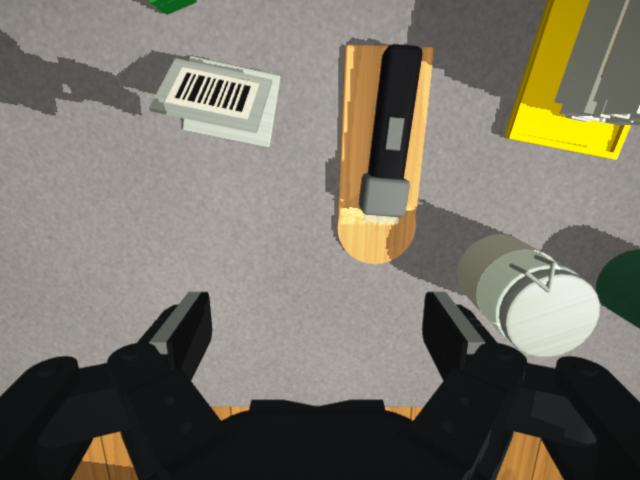

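The view shows the label at (213,93), the scanner (390,125) lying about 3° off the rest's axis, and the jar clear at (545,300). I'll grip the handle at its origin.

```bash
python3 - <<'E'
from mv import *
rel(([604.5,-189,100],85.3),([604.5,-189,14],85.3))
E
```

```text
t 39.38 at [ 664.5 -263.7  265. ] jaw 90.1 gap 85.5 F [ 0.2 -0.5 -0.5] j [-0.38  0.53  0.59  1.63 -0.   -0.38]
[604.5, -189, 100] turn [-0.0005  0.0003  0.0267] shift [0.15   0.1878 0.4121]
[604.5, -189, 14] turn [-0.0005  0.0003  0.0267] shift [0.1502 0.1881 0.6271]
```

Request:
{"name": "apply_moves", "arguments": {"series": [[[0,0,0.0267],[0.15,0.188,0.2],-1],[[0,0,0.0267],[0.15,0.188,0.3],-1],[[0,0,0.0267],[0.15,0.188,0.41],-1],[[0,0,0.0267],[0.15,0.188,0.41],-1],[[0,0,0.0267],[0.15,0.188,0.41],-1]]}}

```text
time: 40.0
eef_pos: [0.6057, -0.1903, 0.1016]
tcp_rot: [0.13, 3.137, -0.003]
contact_force: [0.2, -0.5, 0.9]
finger_gap: 0.0854
```

```bash
python3 - <<'E'
from scn import *
c=snap('wrist');W=cloud(c)*1000
m=(abs(W[...,2]-43)<4)&(abs(W[...,0]-590)<90)&(abs(W[...,1]+190)<35)&(c['color'].max(-1)<60)
print(m.sum(),rect(W[m]) if m.any() else 0)
rel(([604.5,-189,14],85.3))
E
```

```text
10354 (array([ 582. , -186.2]), array([ 32.9, 122.7]), 85.4)
t 40.05 at [ 606.9 -191.   102.9] jaw 85.2 gap 85.7 F [-0.1  0.8  0.4] j [-0.3   0.36 -0.03  1.18 -0.   -0.22]
[604.5, -189, 14] turn [-0.0008  0.0015 -0.0005] shift [0.0074 0.0049 0.2223]
```

Request:
{"name": "apply_moves", "arguments": {"series": [[[0,0,0],[0.004,0.006,0.1],-1],[[0,0,0],[0.004,0.006,0.18],-1],[[0,0,0],[0.004,0.006,0.22],-1],[[0,0,0],[0.004,0.006,0.22],-1],[[0,0,0],[0.004,0.006,0.22],1],[[0,0,0],[0.004,0.006,0.22],1],[[0,0,0],[0.004,0.006,0.22],1],[[0,0,0],[0.004,0.006,0.22],1],[[0,0,0],[0.004,0.006,0.22],1]]}}

```text
time: 41.18
eef_pos: [0.604, -0.1881, 0.0129]
tcp_rot: [0.131, 3.137, -0.003]
contact_force: [-0.0, 0.0, 6.0]
finger_gap: 0.0336
```

```bash
python3 - <<'E'
from mv import *
rel(([564-149*.9796,-354+149*.201,160],78.4))
E
```

```text
t 41.17 at [ 604.  -188.1   12.9] jaw 85.2 gap 33.6 F [-0.  0.  6.] j [-0.3   0.4  -0.17  1.   -0.   -0.22]
[418.0396, -324.051, 160] turn [-0.0005  0.0006  0.0378] shift [ 0.4343 -0.3781 -0.3679]
```

Request:
{"name": "apply_moves", "arguments": {"series": [[[0,0,0],[0,0,-0.12],1],[[0,0,0],[0,0,-0.24],1],[[0,0,0],[0,0,-0.367],1],[[0,0,0.01],[0.1,-0.08,-0.367],1],[[0,0,0.02],[0.2,-0.17,-0.367],1],[[0,0,0.03],[0.31,-0.27,-0.367],1],[[0,0,0.038],[0.4,-0.35,-0.367],1],[[0,0,0.038],[0.434,-0.378,-0.367],1],[[0,0,0.038],[0.434,-0.378,-0.367],1],[[0,0,0.038],[0.434,-0.378,-0.367],1]]}}

```text
time: 42.42
eef_pos: [0.4184, -0.3234, 0.1585]
tcp_rot: [0.317, 3.125, -0.001]
contact_force: [0.3, 0.4, -2.4]
finger_gap: 0.033
```

```bash
cat > hs.py <<'E'
from scn import *
def hs():
    c=snap('wrist');W=cloud(c);s=c['st'];T=R.from_rotvec(s['tcp_rot']).inv();P=T.apply((W-s['eef_pos']).reshape(-1,3)).reshape(W.shape)*1000
    # heading is tool -x when jaw=heading+90
    k=(c['color'].max(-1)<70)&(abs(P[...,1])<22)&(P[...,0]>14)&(P[...,0]<100)&(P[...,2]>-45)&(P[...,2]<0)
    Q=P[k];print('handle',len(Q),'x',np.percentile(Q[:,0],[1,99]).round(1),'y',np.percentile(Q[:,1],[2,50,98]).round(1),'z',np.percentile(Q[:,2],[2,25,50,75,98]).round(1))
    t=Q[abs(Q[:,2]-np.median(Q[:,2]))<5];print('z slope deg %.2f'%np.degrees(np.polyfit(t[:,0],t[:,2],1)[0]),'y slope %.2f'%np.degrees(np.polyfit(t[:,0],t[:,1],1)[0]))
E
python3 - <<'E'
from hs import *
hs();rel(([418,-324,126],78.4))
for n in('scene','side'):
    c=snap(n,n+'9.png');W=cloud(c)*1000;s=c['st']['eef_pos']*1000
    m=(abs(W[...,2]-s[2]-30)<12)&(np.hypot(W[...,0]-s[0]-0,W[...,1]-s[1])<110)
    L=(W[...,:2]-s[:2])@np.array([[.9796,.201],[-.201,.9796]])
    g=m&(L[...,0]>36)&(abs(L[...,1])<40);Q=np.c_[L[g],W[g][:,2]];print(n,len(Q),'head u',np.percentile(Q[:,0],[1,99]).round(1),'v',np.percentile(Q[:,1],[2,98]).round(1),'z',np.percentile(Q[:,2],[50,95]).round(1))
E
```

```text
handle 21095 x [15.6 83. ] y [-14.4   1.2  16.7] z [-31.8 -30.9 -30.4 -29.7 -26.6]
z slope deg 0.31 y slope -0.01
t 42.48 at [ 418.6 -323.2  158.4] jaw 78.4 gap 33.1 F [ 1.5 -0.6 -2.8] j [-0.66  0.14 -0.18  1.25 -0.   -0.46]
[418, -324, 126] turn [-0.0003 -0.      0.0003] shift [ 0.001  -0.0022  0.0811]
scene 671 head u [40.3 86.9] v [-23.1  20. ] z [192.1 195.4]
side 160 head u [41.9 84.1] v [-24.7 -14.8] z [186.  194.3]
```

Request:
{"name": "apply_moves", "arguments": {"series": [[[0,0,0],[0.003,-0.002,0.04],1],[[0,0,0],[0.003,-0.002,0.075],1],[[0,0,0],[0.003,-0.002,0.081],1],[[0,0,0],[0.003,-0.002,0.081],1],[[0,0,0],[0.003,-0.002,0.081],1],[[0,0,0],[0.003,-0.002,0.081],1]]}}

```text
time: 43.32
eef_pos: [0.4166, -0.3246, 0.1268]
tcp_rot: [0.318, 3.125, -0.003]
contact_force: [-0.6, -0.7, -1.8]
finger_gap: 0.0333
```

```bash
python3 - <<'E'
from hs import *
hs();s=manip.get_state()
M=R.from_rotvec(s['tcp_rot']).as_matrix();h=-M[:,0];d=M[:,2];p=s['eef_pos']*1000
w=p+79*h-15*d; b=(h+d)/2**.5
L=np.array([564,-354,70.]);n=np.array([-.692,.1415,.708])
t=(L-w)@n/(b@n);hit=w+t*b
print('win',w.round(1),'beam',b.round(3),'dist %.1f'%t,'miss',(hit-L).round(1),'ang %.1f'%np.degrees(np.arccos(-b@n)))
rel(([417.1,-323.9,126],78.4))
c=snap('side','side5.png');im=cv2.imread('pics/side5.png')[180:400,300:520];cv2.imwrite('pics/side5c.png',cv2.resize(im,(660,660)[:2] if 0 else (600,600),interpolation=2))
E
```

```text
handle 21112 x [15.5 83. ] y [-14.4   1.2  16.7] z [-31.8 -30.9 -30.4 -29.7 -26.6]
z slope deg 0.27 y slope 0.01
win [ 493.9 -340.5  141.8] beam [ 0.693 -0.144 -0.707] dist 101.2 miss [ 0.  -1.1  0.3] ang nan
t 43.38 at [ 416.5 -324.6  126.7] jaw 78.4 gap 33.1 F [ 0.8 -0.3 -2.4] j [-0.66  0.15 -0.24  1.18 -0.   -0.46]
[417.1, -323.9, 126] turn [-0.0005  0.0002 -0.0002] shift [-0.001   0.002   0.0018]<stdin>:7: RuntimeWarning: invalid value encountered in arccos
```

View pics/side5c.png

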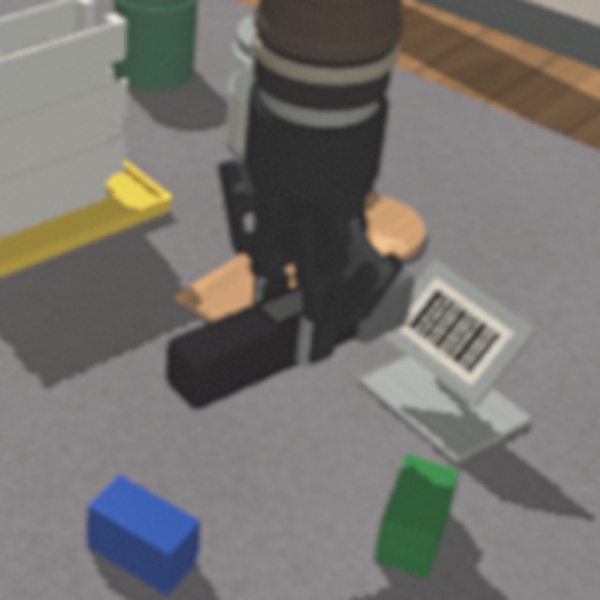

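The scanner is level and points at the label (465,330), with the computed miss about 1 mm at 101 mm. I'll hold for 2.5 s.

Request:
{"name": "apply_moves", "arguments": {"series": [[[0,0,0],[0,0,0],1],[[0,0,0],[0,0,0],1],[[0,0,0],[0,0,0],1],[[0,0,0],[0,0,0],1],[[0,0,0],[0,0,0],1],[[0,0,0],[0,0,0],1],[[0,0,0],[0,0,0],1],[[0,0,0],[0,0,0],1],[[0,0,0],[0,0,0],1],[[0,0,0],[0,0,0],1]]}}

```text
time: 44.68
eef_pos: [0.4163, -0.3244, 0.1263]
tcp_rot: [-0.318, -3.125, 0.002]
contact_force: [-0.1, 0.1, -1.9]
finger_gap: 0.0333
```

Request:
{"name": "apply_moves", "arguments": {"series": [[[0,0,0],[0,0,0],1],[[0,0,0],[0,0,0],1],[[0,0,0],[0,0,0],1],[[0,0,0],[0,0,0],1],[[0,0,0],[0,0,0],1],[[0,0,0],[0,0,0],1],[[0,0,0],[0,0,0],1],[[0,0,0],[0,0,0],1],[[0,0,0],[0,0,0],1],[[0,0,0],[0,0,0],1]]}}

```text
time: 45.92
eef_pos: [0.4163, -0.3244, 0.1263]
tcp_rot: [-0.318, -3.125, 0.002]
contact_force: [0.4, -0.2, -2.5]
finger_gap: 0.033
```

```bash
python3 - <<'E'
from mv import *
rel(([607.5,-192.5,165],88.5),([607.5,-192.5,15],88.5))
E
```

```text
t 45.92 at [ 416.3 -324.4  126.3] jaw 78.4 gap 33.0 F [ 0.4 -0.2 -2.5] j [-0.66  0.15 -0.24  1.18 -0.   -0.46]
[607.5, -192.5, 165] turn [-0.0004 -0.     -0.0563] shift [-0.4016  0.4193 -0.0974]
[607.5, -192.5, 15] turn [-0.0004 -0.     -0.0563] shift [-0.4016  0.4198  0.2776]
```

Request:
{"name": "apply_moves", "arguments": {"series": [[[0,0,0],[0,0,-0.05],1],[[0,0,0],[0,0.02,-0.0974],1],[[0,0,-0.015],[-0.08,0.1,-0.0974],1],[[0,0,-0.03],[-0.17,0.2,-0.0974],1],[[0,0,-0.045],[-0.26,0.3,-0.0974],1],[[0,0,-0.0563],[-0.36,0.38,-0.0974],1],[[0,0,-0.0563],[-0.4016,0.4193,-0.0974],1],[[0,0,-0.0563],[-0.4016,0.4193,-0.0974],1],[[0,0,-0.0563],[-0.4016,0.4193,0],1],[[0,0,-0.0563],[-0.4016,0.4193,0.1],1]]}}

```text
time: 47.18
eef_pos: [0.6072, -0.1933, 0.0859]
tcp_rot: [0.042, 3.14, -0.003]
contact_force: [0.6, -0.2, -3.6]
finger_gap: 0.0331
```

Request:
{"name": "apply_moves", "arguments": {"series": [[[0,0,0],[0,0,0],1],[[0,0,0],[0,0,0],1]]}}

```text
time: 47.42
eef_pos: [0.6076, -0.1932, 0.0877]
tcp_rot: [0.042, 3.14, -0.003]
contact_force: [0.4, -0.5, -1.8]
finger_gap: 0.0332
```

```bash
python3 - <<'E'
from hs import *
hs();rel(([607.7,-192.5,14],88.5))
c=snap('wrist');W=cloud(c)*1000;h=cv2.cvtColor(c['color'],cv2.COLOR_RGB2HSV).astype(int)
m=(h[...,1]>90)&(h[...,0]<25)&(W[...,2]<12)&(W[...,2]>2)&(abs(W[...,1]+195)<60)&(abs(W[...,0]-600)<130)
Q=W[m];print(len(Q),'x',np.percentile(Q[:,0],[.5,99.5]).round(1),rect(Q))
for x in(520,540,560,580,600):
    q=Q[abs(Q[:,0]-x)<6]
    if len(q)>30: print(x,np.percentile(q[:,1],[1,99]).round(1),len(q))
E
```

```text
handle 21111 x [15.5 83.1] y [-14.3   1.2  16.6] z [-31.8 -30.8 -30.3 -29.7 -26.6]
z slope deg 0.33 y slope 0.04
t 47.48 at [ 608.3 -193.3   88.4] jaw 88.5 gap 33.2 F [-0.5  0.6 -2.2] j [-0.31  0.37 -0.04  1.16 -0.   -0.28]
[607.7, -192.5, 14] turn [-0.0007  0.0008 -0.0002] shift [0.002  0.0024 0.186 ]
3148 x [513.8 724.1] (array([ 621.3, -192.5]), array([ 90.4, 214.5]), 88.5)
520 [-234.4 -145.3] 649
540 [-235.3 -145.6] 147
560 [-235.8 -146.3] 223
580 [-236.1 -146.8] 245
600 [-236.9 -147.2] 252
```

Request:
{"name": "apply_moves", "arguments": {"series": [[[0,0,0],[0,0,0.08],1],[[0,0,0],[0,0,0.14],1],[[0,0,0],[0,0,0.175],1],[[0,0,0],[0,0,0.186],1],[[0,0,0],[0,0,0.188],1],[[0,0,0],[0,0,0.188],1],[[0,0,0],[0,0,0.188],-1],[[0,0,0],[0,0,0.188],-1],[[0,0,0],[0,0,0.188],-1],[[0,0,0],[0,0,0.188],-1]]}}

```text
time: 48.78
eef_pos: [0.6075, -0.1927, 0.0108]
tcp_rot: [-0.041, -3.141, 0.002]
contact_force: [-1.4, -0.4, -0.5]
finger_gap: 0.0854
```

Request:
{"name": "apply_moves", "arguments": {"series": [[[0,0,0],[0,0,-0.05],-1],[[0,0,0],[0,0,-0.2],-1],[[0,0,0],[0,0,-0.35],-1],[[0,0,0],[-0.1,-0.1,-0.5],-1],[[0,0,0],[-0.14,-0.16,-0.6],-1],[[0,0,0],[-0.14,-0.16,-0.62],-1],[[0,0,0],[-0.14,-0.16,-0.62],-1],[[0,0,0],[-0.14,-0.16,-0.62],-1]]}}

```text
time: 49.78
eef_pos: [0.6614, -0.2574, 0.2576]
tcp_rot: [-0.041, -3.139, 0.001]
contact_force: [1.0, 0.2, -0.3]
finger_gap: 0.0849
```

```bash
python3 - <<'E'
from scn import *
from rim import rim
from m import comps
rel();scan(snap('wrist'))
c=snap('scene','s9.png');rim(c,(512.3,18.3),-10.2,177,7);comps(c,cloud(c),masks(c)['orange'],'or',zr=(.025,.3));comps(c,cloud(c),masks(c)['green'],'g',zr=(.025,.3))
im=cv2.imread('pics/s9.png')[140:420,120:500];cv2.imwrite('pics/s9c.png',cv2.resize(im,(760,560),interpolation=2))
E
```

```text
t 49.77 at [ 661.4 -257.4  257.6] jaw 88.5 gap 84.9 F [ 1.   0.2 -0.3] j [-0.37  0.52  0.55  1.61 -0.   -0.34]
rest 10208 [ 631.7 -192.8] [ 89.5 234.4] 88.4 z 7.3 px [159. 390.]
handle top 5420 [ 598.1 -216.6] [ 46.1 162.5] 86.4 z 43.3 px [120. 356.]
head 1656 [ 658.5 -220.3] [44.9 40.5] 86.5 z 47.1 px [197. 353.]
black 4015 [ 579.2 -217. ] [ 32.7 121.9] 86.9 z 43.0 px [106. 356.]
stand base (array([ 569. , -354.7]), array([95.1, 74.9]), 78.5)
plate n [-0.69   0.141  0.71 ] ctr [ 565.8 -354.1   71.9] N 5914
plate ext y [-44.7  44.6] up [-35.2  30.1]
plate mid [ 564.  -353.7   70.1]
label ext [-35.6   7.8] [-4.3 21. ] mid [ 574.4 -341.7   77.7]
 side -1 88 u [-75.8  77.9] mid 1.1 v edges [-30.7 -26.6 -11.2] slope deg 1.93 z 176.1
 side 1 95 u [28.1 77.5] mid 52.8 v edges [14.9 27.6 32.7] slope deg -13.59 z 176.0
g px [450. 250.] n 1625 ztop 0.090 ctr [775.  119.9] sz [84.5 83.6] ang 69.4
g px [167. 362.] n 725 ztop 0.041 ctr [ 451.7 -410.1] sz [63.5 36.3] ang 21.0
```

View pics/s9c.png

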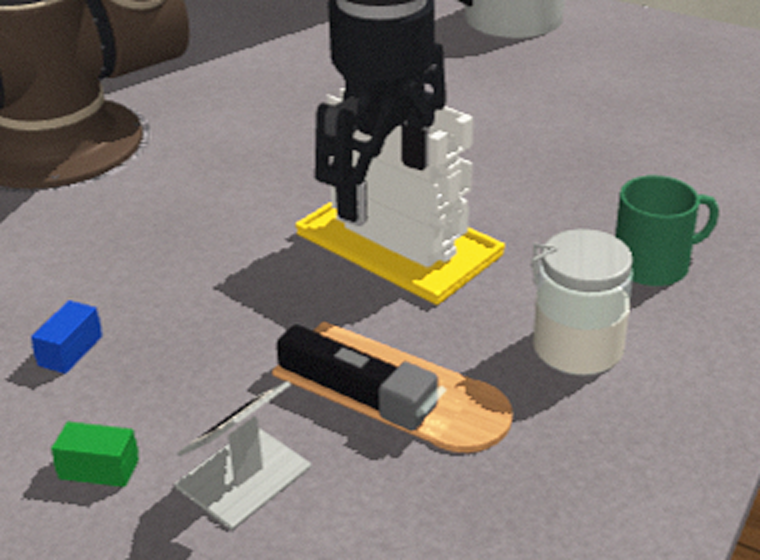

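The scanner is now about 25 mm toward −y on the rest (crop 355,375): it was knocked aside after I laid it down. Everything else is in place. I'll grip it again and recentre it.

```bash
python3 - <<'E'
from scn import *
c=snap('wrist');scan(c)
rel(([602,-218.5,90],86.6),([602,-218.5,13],86.6))
E
```

```text
rest 10405 [ 631.4 -192.6] [ 89.2 234.7] 88.4 z 7.3 px [160. 390.]
handle top 5422 [ 598.3 -217.1] [ 46.1 162.3] 86.9 z 43.2 px [121. 356.]
head 1669 [ 658.1 -220.5] [45.5 41.4] 85.8 z 47.1 px [198. 352.]
black 4017 [ 579.  -216.8] [ 32.8 121.6] 86.9 z 42.9 px [107. 356.]
stand base (array([ 569. , -354.6]), array([95., 75.]), 78.4)
plate n [-0.691  0.141  0.709] ctr [ 565.8 -354.1   71.8] N 5913
plate ext y [-44.8  44.6] up [-35.   30.2]
plate mid [ 564.1 -353.7   70.1]
label ext [-40.3   7.1] [-35.1  21. ] mid [ 564.2 -336.9   66.9]
t 49.92 at [ 661.2 -257.2  257.9] jaw 88.5 gap 85.4 F [-0.5  0.2 -0.1] j [-0.37  0.52  0.55  1.61 -0.   -0.34]
[602, -218.5, 90] turn [-0.0002 -0.0006  0.0107] shift [0.1497 0.0931 0.4201]
[602, -218.5, 13] turn [-0.0002 -0.0006  0.0107] shift [0.1493 0.0932 0.6126]
```

Request:
{"name": "apply_moves", "arguments": {"series": [[[0,0,0.0107],[0.1495,0.093,0.15],-1],[[0,0,0.0107],[0.1495,0.093,0.3],-1],[[0,0,0.0107],[0.1495,0.093,0.42],-1],[[0,0,0.0107],[0.1495,0.093,0.42],-1],[[0,0,0.0107],[0.1495,0.093,0.53],-1],[[0,0,0.0107],[0.1495,0.093,0.611],-1],[[0,0,0.0107],[0.1495,0.093,0.611],-1],[[0,0,0.0107],[0.1495,0.093,0.611],1],[[0,0,0.0107],[0.1495,0.093,0.611],1],[[0,0,0.0107],[0.1495,0.093,0.611],1]]}}

```text
time: 51.18
eef_pos: [0.6041, -0.2196, 0.0164]
tcp_rot: [0.094, 3.138, -0.003]
contact_force: [-7.8, 2.1, 13.9]
finger_gap: 0.0332
```

Request:
{"name": "apply_moves", "arguments": {"series": [[[0,0,0],[0,0,0],1],[[0,0,0],[0,0,0],1],[[0,0,0],[0,0,-0.08],1],[[0,0,0],[0,0,-0.1],1],[[0,0,0],[0,0,-0.1],1]]}}

```text
time: 51.8
eef_pos: [0.6033, -0.2195, 0.0547]
tcp_rot: [0.094, 3.139, -0.002]
contact_force: [0.5, -0.2, -2.8]
finger_gap: 0.0331
```

```bash
python3 - <<'E'
from hs import *
hs();rel(([608,-193.2,52],88.5),([608,-193.2,14],88.5))
E
```

```text
handle 20860 x [15.6 85.9] y [-14.8   0.9  16.4] z [-28.3 -27.3 -26.8 -26.1 -22.9]
z slope deg 0.18 y slope -0.10
t 51.85 at [ 602.7 -219.2   53.9] jaw 86.6 gap 33.1 F [ 0.2  0.7 -2.3] j [-0.35  0.39 -0.08  1.09 -0.   -0.29]
[608, -193.2, 52] turn [-0.0004 -0.0002 -0.0107] shift [-0.0092  0.0658  0.0046]
[608, -193.2, 14] turn [-0.0004 -0.0002 -0.0107] shift [-0.0093  0.0659  0.0996]
```

Request:
{"name": "apply_moves", "arguments": {"series": [[[0,0,-0.0107],[-0.0157,0.066,0],1],[[0,0,-0.0107],[-0.0157,0.066,0],1],[[0,0,-0.0107],[-0.0157,0.066,0.05],1],[[0,0,-0.0107],[-0.0157,0.066,0.08],1],[[0,0,-0.0107],[-0.0157,0.066,0.0912],1],[[0,0,-0.0107],[-0.0157,0.066,0.0912],1],[[0,0,-0.0107],[-0.0157,0.066,0.0912],-1],[[0,0,-0.0107],[-0.0157,0.066,0.0912],-1],[[0,0,-0.0107],[-0.0157,0.066,0.0912],-1],[[0,0,-0.0107],[-0.0157,0.066,0.0912],-1]]}}

```text
time: 53.1
eef_pos: [0.611, -0.1934, 0.0182]
tcp_rot: [0.041, 3.141, -0.002]
contact_force: [-0.4, -0.6, -0.9]
finger_gap: 0.0855
```

Request:
{"name": "apply_moves", "arguments": {"series": [[[0,0,0],[0,0,-0.05],-1],[[0,0,0],[0,0,-0.2],-1],[[0,0,0],[0,0,-0.35],-1],[[0,0,0],[-0.1,-0.1,-0.5],-1],[[0,0,0],[-0.14,-0.16,-0.6],-1],[[0,0,0],[-0.14,-0.16,-0.61],-1],[[0,0,0],[-0.14,-0.16,-0.61],-1],[[0,0,0],[-0.14,-0.16,-0.61],-1],[[0,0,0],[-0.14,-0.16,-0.61],-1]]}}

```text
time: 54.22
eef_pos: [0.6646, -0.2579, 0.2611]
tcp_rot: [-0.04, -3.139, 0.001]
contact_force: [0.2, 0.2, -0.4]
finger_gap: 0.0854
```

```bash
python3 - <<'E'
from scn import *
from rim import rim
rel();scan(snap('wrist'))
c=snap('side','side9.png');rim(c,(512.3,18.3),-10.2,177,7)
im=cv2.imread('pics/side9.png')[130:400,190:520];cv2.imwrite('pics/side9c.png',cv2.resize(im,(733,600),interpolation=2))
E
```

```text
t 54.23 at [ 664.6 -257.9  261.1] jaw 88.5 gap 85.4 F [ 0.2  0.2 -0.4] j [-0.37  0.53  0.58  1.62 -0.   -0.34]
rest 10386 [ 631. -193.] [ 90.2 234. ] 88.5 z 7.3 px [151. 373.]
handle top 5290 [ 604.5 -194.1] [ 45.8 161.5] 89.8 z 43.2 px [124. 381.]
head 1620 [ 665.  -194.2] [44.9 40. ] 88.8 z 47.1 px [200. 379.]
black 3873 [ 586.1 -193.4] [ 32.7 120.9] 88.7 z 43.0 px [110. 381.]
stand base (array([ 569. , -354.5]), array([94.6, 74.9]), 78.6)
plate n [-0.69   0.141  0.71 ] ctr [ 565.9 -354.1   71.9] N 5801
plate ext y [-44.7  44.7] up [-35.4  30.2]
plate mid [ 564.  -353.7   70.1]
label ext [-40.7  23.9] [-35.4  20.4] mid [ 562.3 -344.8   66.6]
 side -1 298 u [-74.8  75.9] mid 0.6 v edges [-32.2 -29.2 -11.1] slope deg 0.42 z 175.6
 side 1 269 u [-75.1  74. ] mid -0.5 v edges [13.5 27.3 31. ] slope deg -1.37 z 175.4
```

View pics/side9c.png

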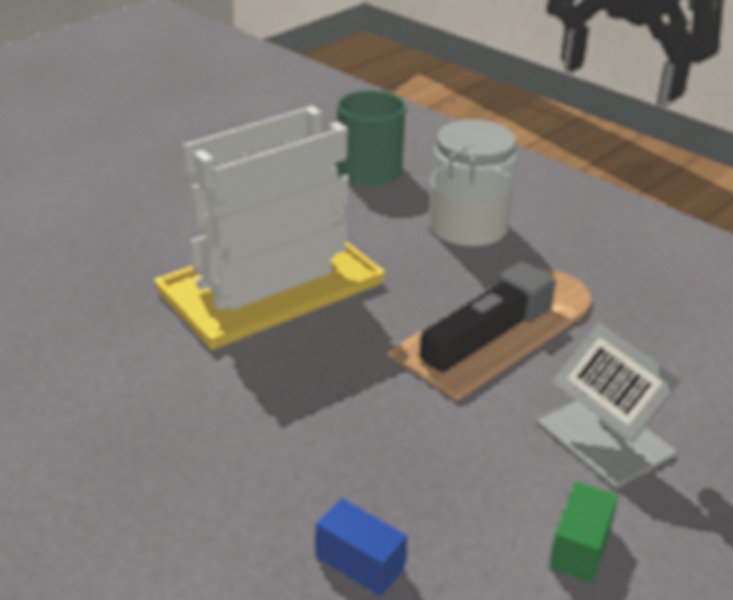

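The side crop shows the stack seated, and the scanner flat and centred on the rest (origin about 608, −193.7; rest centre about 608.5, −192.5). The jar and mug are in place.

```bash
python3 -c "
from workcell import manip
print(manip.sign_off())"
```

```text
the job is handed in; nothing more can be done
None
```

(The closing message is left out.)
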